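Restock the shuttered electrode magazine

TASK

Put all the new copper electrodes standing on the right of the bench upright into empty pockets of the spare-electrode magazine, one to a pocket. Slide its shutter on until it clicks at the first stop and use the free pockets of the first row, then index it to the second stop and put the rest in the second row; one pocket in each row, you cannot tell which beforehand, is already taken. Finally slide the shutter back to its closed stop, and leave the other things on the bench where they are.

Things in the scene. Friction and masses are not known exactly. Their poses are not given: they have to be found in the camera images.
- magazine: Fixed spare-electrode magazine at the left of the bench: grey box 180 mm in its x (inside 172), 112 mm in its y (inside 104), with a black insert of two rows of three pockets and a sliding shutter on top. Origin: centre of its underside, on the bench; at yaw 0 its x points away from the robot, y to the left; z up. Its two rails (x = -100..-90 and 90..100 mm) are 324 mm long in y, top 92 mm up.
- pocket_a1 (a point): Centre of the floor of pocket 1 of row a, the first row (magazine x = -50 mm, y = -26 mm), 4 mm above the bench. Pocket 41 mm square, its top edge 34 mm above the bench; above that the box is open inside. One pocket of the row, not known which, already holds such an electrode (nose 79 mm above the bench); the other two are empty.
- pocket_a2 (a point): Centre of the floor of pocket 2 of row a, the first row (magazine x = 0 mm, y = -26 mm), 4 mm above the bench. Pocket 41 mm square, its top edge 34 mm above the bench; above that the box is open inside. One pocket of the row, not known which, already holds such an electrode (nose 79 mm above the bench); the other two are empty.
- pocket_a3 (a point): Centre of the floor of pocket 3 of row a, the first row (magazine x = +50 mm, y = -26 mm), 4 mm above the bench. Pocket 41 mm square, its top edge 34 mm above the bench; above that the box is open inside. One pocket of the row, not known which, already holds such an electrode (nose 79 mm above the bench); the other two are empty.
- pocket_b1 (a point): Centre of the floor of pocket 1 of row b, the second row (magazine x = -50 mm, y = +26 mm), 4 mm above the bench. Pocket 41 mm square, its top edge 34 mm above the bench; above that the box is open inside. One pocket of the row, not known which, already holds such an electrode (nose 79 mm above the bench); the other two are empty.
- pocket_b2 (a point): Centre of the floor of pocket 2 of row b, the second row (magazine x = 0 mm, y = +26 mm), 4 mm above the bench. Pocket 41 mm square, its top edge 34 mm above the bench; above that the box is open inside. One pocket of the row, not known which, already holds such an electrode (nose 79 mm above the bench); the other two are empty.
- pocket_b3 (a point): Centre of the floor of pocket 3 of row b, the second row (magazine x = +50 mm, y = +26 mm), 4 mm above the bench. Pocket 41 mm square, its top edge 34 mm above the bench; above that the box is open inside. One pocket of the row, not known which, already holds such an electrode (nose 79 mm above the bench); the other two are empty.
- shutter (a joint): Travel (m) of the steel shutter plate on the magazine, along the magazine's +y; upper face 87 mm, underside 84 mm above the bench. A spring plunger clicks into three stops: 0 closed (as at the start; port beside the box), 0.052 port over row a, 0.104 port over row b. It takes about 1.5 N to slide and 7 N to leave or enter a stop; within about 3 mm of a stop it is drawn in.
- shutter_grip (a point): Grip of the shutter: black upright fin, 50 mm long in the magazine's x, 14 mm thick in its y, its top 121 mm above the bench (34 mm above the plate). This point: middle of the fin, 110 mm above the bench; moves with the plate, 72 mm to the +y side of the port's centre.
- port (a point): Centre of the port in the shutter plate (168 mm along the magazine's x, 48 mm along its y), at the plate's upper face, 87 mm above the bench; moves with the plate.
- electrode_1_mid (a point): New copper electrode standing upright at the right of the bench, or absent (3 or 4 of electrode_1..4 are there). 75 mm tall: round foot 35 mm across and 28 mm high, cone to 34 mm, then a neck 20 mm across (34 to 68 mm up) to grip, tapering to a flat nose 14 mm across. 0.25 kg. This point: on its axis, half-way up (37.5 mm above its underside); z is its axis, up.
- electrode_2_mid (a point): New copper electrode standing upright at the right of the bench, or absent (3 or 4 of electrode_1..4 are there). 75 mm tall: round foot 35 mm across and 28 mm high, cone to 34 mm, then a neck 20 mm across (34 to 68 mm up) to grip, tapering to a flat nose 14 mm across. 0.25 kg. This point: on its axis, half-way up (37.5 mm above its underside); z is its axis, up.
- electrode_3_mid (a point): New copper electrode standing upright at the right of the bench, or absent (3 or 4 of electrode_1..4 are there). 75 mm tall: round foot 35 mm across and 28 mm high, cone to 34 mm, then a neck 20 mm across (34 to 68 mm up) to grip, tapering to a flat nose 14 mm across. 0.25 kg. This point: on its axis, half-way up (37.5 mm above its underside); z is its axis, up.
- electrode_4_mid (a point): New copper electrode standing upright at the right of the bench, or absent (3 or 4 of electrode_1..4 are there). 75 mm tall: round foot 35 mm across and 28 mm high, cone to 34 mm, then a neck 20 mm across (34 to 68 mm up) to grip, tapering to a flat nose 14 mm across. 0.25 kg. This point: on its axis, half-way up (37.5 mm above its underside); z is its axis, up.
- scale: Bystander: flat dark pocket scale with a bright rim, 110 x 144 x 13 mm; origin at the centre of its underside.
- tape: Bystander: roll of black tape lying flat, 53 mm across, 19 mm high; origin at the centre of its underside.
- dropper: Bystander: small brown dropper bottle, 33 mm across, 102 mm tall, standing; origin at the centre of its underside.
- cutters: Bystander: side cutters with red handles lying flat, 49 x 132 x 10 mm; origin at the centre of its underside.
There are look-alikes about, which are no part of the job. What is shaped like the part that bears electrode_1_mid but white or yellow is not meant.

How it is judged:
By the outcome, as a careful person would: the job done as asked, in the order asked, and still so for the second after the job is handed in, with the robot touching nothing.
Of stored_a1, stored_a2, stored_a3 only 1 to 1 are there at a start; the rules pass over those that are not, and their reading is None.
Of stored_b1, stored_b2, stored_b3 only 1 to 1 are there at a start; the rules pass over those that are not, and their reading is None.
Of electrode_1, electrode_2, electrode_3, electrode_4 only 3 to 4 are there at a start; the rules pass over those that are not, and their reading is None.
At some moment in a run one of electrode_1, electrode_2, electrode_3, electrode_4 may be knocked a few centimetres aside while the robot is not near it.
It also fails if it takes over 210 s, if anything falls off the work surface, if the arm or the gripper's body presses on something with over 40 N, if the wrist force passes 120 N, or if a joint passes its speed limit or range.

ROBOT

A 6-joint arm with a two-finger parallel gripper is mounted at the origin on a cart in front of the work surface, level with it; the furniture and walls round the work are solid. World frame = base frame: x ahead of the robot, y to its left, z up, the work surface at z = 0. Lengths are in m, angles in rad, forces in N, time in s.
With the tool pointing down it reaches from about 0.35 to 0.975 m from the base axis. Payload 4.9 kg.
Tool frame: the origin (TCP) lies at the very end of the fingers, on their centre line; the grasp point (between the pads) lies 19 mm behind it; z points along the fingers, x is the direction in which the jaws open and shut, and the axes are right-handed (so a half turn about z gives the same grasp; the last joint's range is limited). The gripper opens to 85 mm and grips with 20 to 120 N. Pads are 22 mm wide; open, the fingers measure 114 mm over their backs; the gripper's body (76 mm by 85 mm) begins 54 mm behind the grasp point. The pads swing forward as they close: fully open they stand 13 mm farther back than shut.
Start: joints at [-1.328, 0.053, 1.613, -0, 1.476, -0.119], TCP at [0.221, -0.585, 0.231] pointing down, gripper open.
Joint ranges: [-3.01, 3.01], [-1.01, 2.22], [0.06, 2.58], [-1.02, 4.17], [0.09, 2.62], [-3.14, 3.14]. Speed limits (rad/s): [2.57, 2.57, 3.14, 3.14, 3.14, 3.14].

INTERFACE

Orientations are given as a rotation vector (axis times angle).
In Python, from station import ctrl gives the robot as it stands.
- The arm moves only by the shell command python3 -m handwheel 'ROWS' [OPENING] [FORCE]. ROWS is a JSON object of lists of equal length, an entry for each row: "offset": the shift along the world's x, y, z in units of 40 mm (1.0 is 40 mm), a list of three; "roll": the turn about the world's z in units of 6 degrees (1.0 is 6 degrees). A call has exactly 10 rows; each row is the pose to reach, as a shift and turn from the pose commanded when the call began; what a row does not reach only later rows make up. A row lasts 1/10 s, in which the tool goes at most 50 mm and 8.59 degrees, less where a joint would pass 70% of its speed; a pose out of reach is approached as far as the arm can. A call with a gripper value outside its range is refused whole. OPENING is the finger opening in mm, from 0 to 85.4, set as the call begins (- or left out, the last holds). The fingers move at their own pace and stop on an object; FORCE is the grip in N (left out, the last holds). Time passes only in rows, so rows that repeat a pose let the fingers close, or fill a call up. It gives the time, the measured TCP pose, the force and the opening at its end, in the units of the state.
- ctrl.get_obs(): the state, without advancing time (a new reading comes with each control period).
- ctrl.get_image(name): name is "scene" or "side" or "wrist"; returns a dict with "img" (420x560x3 uint8, red, green, blue), "fx", "fy", "cx", "cy" (pixels), "T" (4x4, takes a point from camera to world coordinates). Camera axes: x right, y down, z forward; pixel columns grow to the right and rows downward; lengths in m; the calibration is good to about 2 mm. A picture is of the moment at which its call begins. There is no depth.
- ctrl.finish_job(): hands the job in, once; it reports no verdict.
The state is a dict: "t": time; "q": joint angles; "dq": joint speeds; "effort": joint torques, N m; "tool_pos": TCP position; "tool_rot": TCP orientation; "contact_force": force on the tool from outside, world axes, zero at the start; "wrist_torque": the same for the moment, N m; "opening": finger opening in m.
Only numpy, scipy, OpenCV 4.12 (cv2) and the standard library are available. Lean on these libraries where they do the work, as an engineer would, in place of code of your own. Each camera call takes 0.05 s, during which the arm holds its last target.

## Working session

There is one attempt and no reset: what is moved stays moved. The work goes in short steps, Python scripts to look and compute and a shell command to move; the robot and the scene stay as the last step left them, time stands still between calls to the robot, and variables do not carry over. Pictures are saved under pics/ and viewed, and the job is handed in when it is done.

```bash
ls; mkdir -p pics
cat > h.py <<'E'
import numpy as np, cv2
from station import ctrl
def snap(name,fn,crop=None,scale=1):
    d=ctrl.get_image(name); im=d["img"]
    if crop: x0,y0,x1,y1=crop; im=im[y0:y1,x0:x1]
    if scale!=1: im=cv2.resize(im,None,fx=scale,fy=scale,interpolation=cv2.INTER_CUBIC)
    cv2.imwrite("pics/"+fn,im[:,:,::-1].copy()); return d
def px2w(d,u,v,z):
    T=np.array(d["T"]); r=T[:3,:3]@np.array([(u-d["cx"])/d["fx"],(v-d["cy"])/d["fy"],1.]); o=T[:3,3]
    return o+r*(z-o[2])/r[2]
def w2px(d,p):
    T=np.array(d["T"]); c=T[:3,:3].T@(np.array(p)-T[:3,3]); return d["fx"]*c[0]/c[2]+d["cx"],d["fy"]*c[1]/c[2]+d["cy"]
E
python3 - <<'E'
from h import *
o=ctrl.get_obs(); print(o)
for n in ("scene","side","wrist"):
    d=snap(n,n+"0.png"); print(n,d["fx"],d["cx"],d["cy"],np.round(d["T"],3).tolist())
E
```

```text
pics
{'t': 0.0, 'q': array([-1.32797114e+00,  5.33272385e-02,  1.61427880e+00,  5.05807589e-05,
        1.47598957e+00, -1.18998395e-01]), 'dq': array([-0.00046711, -0.00042766, -0.00198887,  0.00027192,  0.00142927,
        0.00082313]), 'effort': array([ 1.26420699e-03, -3.93676829e+01, -3.70177102e+01, -6.37588840e-06,
        6.99996526e-03,  1.90114953e-06]), 'tool_pos': array([ 0.22110416, -0.58392954,  0.23009046]), 'tool_rot': array([-2.58375691e+00,  1.78472206e+00,  2.30474888e-03]), 'contact_force': array([ 0.55055331, -0.48770753,  0.59971308]), 'wrist_torque': array([ 0.00628016, -0.01913417,  0.01745771]), 'opening': 0.08542292935453542}
scene 514.3528972579242 276.15455958791915 214.52152838343716 [[0.574, -0.387, 0.722, -0.548], [-0.819, -0.277, 0.503, -0.774], [0.005, -0.879, -0.476, 0.818], [0.0, 0.0, 0.0, 1.0]]
side 456.17525226818674 274.723394107011 205.71809023238328 [[-0.252, -0.745, 0.618, -0.193], [-0.968, 0.199, -0.154, 0.144], [-0.008, -0.637, -0.771, 1.017], [0.0, 0.0, 0.0, 1.0]]
wrist 291.18851834619744 276.41250053831345 209.64893468207464 [[0.354, -0.887, -0.296, 0.297], [-0.935, -0.337, -0.109, -0.557], [-0.003, 0.316, -0.949, 0.373], [0.0, 0.0, 0.0, 1.0]]
```

View pics/scene0.png

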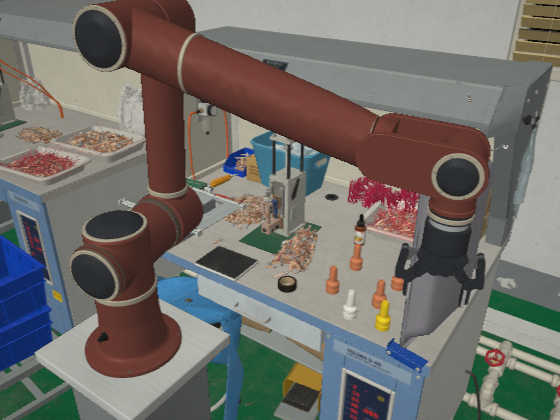

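View pics/side0.png

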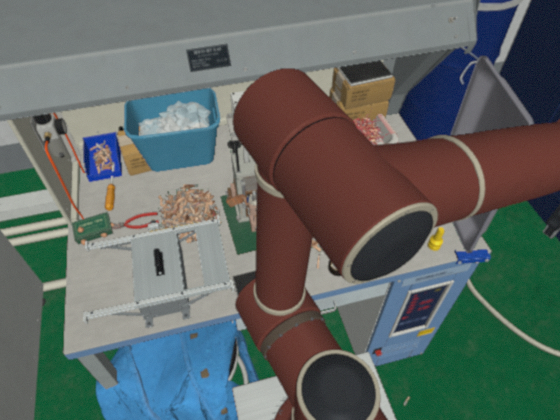

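View pics/wrist0.png

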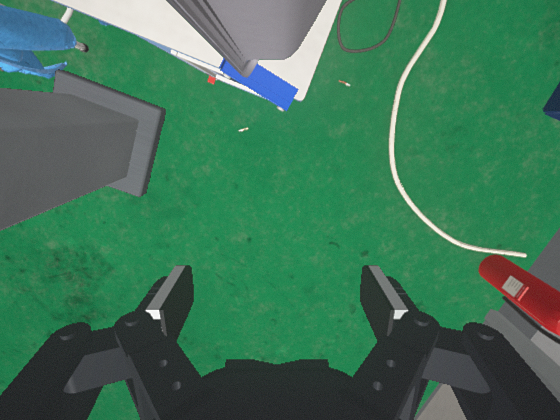

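The scene view shows copper electrodes at about (333,280), (356,257), (379,293) and (397,282, half hidden), with a white look-alike at (349,304) and a yellow one at (383,315). The side view shows the magazine at about (155,270) with its black fin at (158,262).

Run:
```python
from h import *
snap("scene","s1.png",(220,170,480,360),3)
snap("side","s2.png",(60,180,270,340),3.5)
```

```text
(no output)
```

View pics/s1.png

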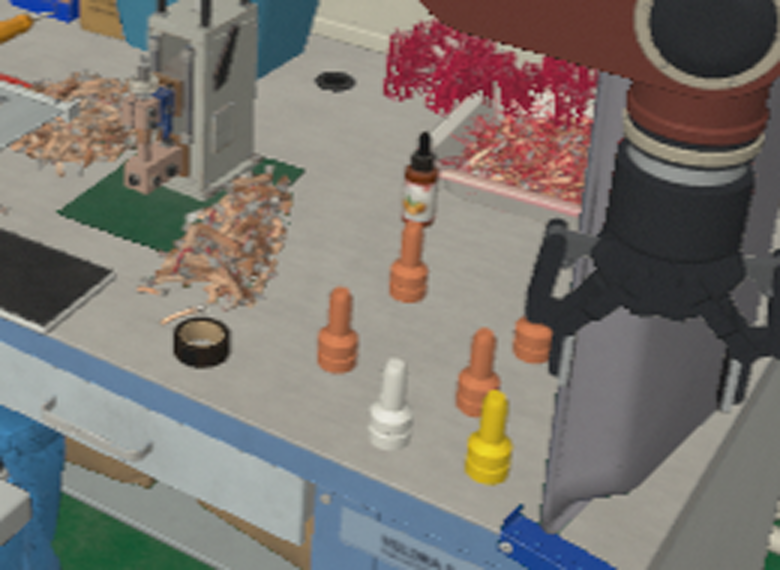

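View pics/s2.png

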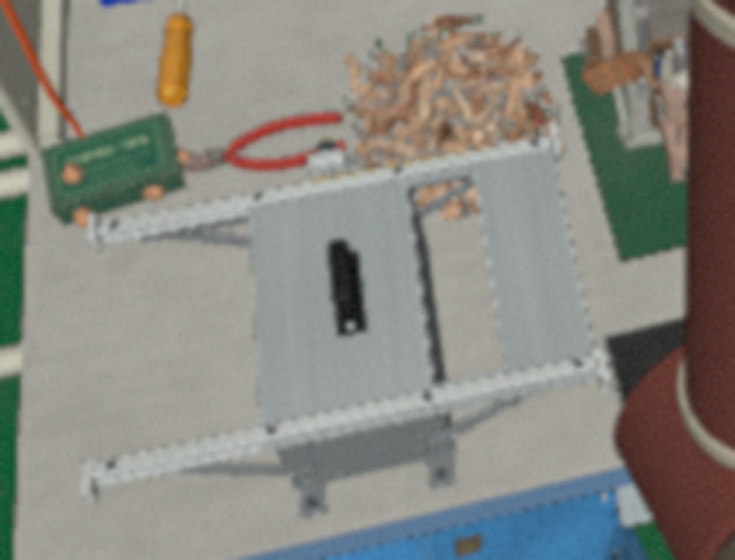

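Run:
```python
from h import *
from scipy.optimize import least_squares
d=ctrl.get_image("side")
obs={(.1,.162,.092):(92,220),(.1,-.162,.092):(555,133),(-.1,.162,.092):(85,487),(-.1,-.162,.092):(608,376),
 (-.09,.162,.092):(86,468),(-.09,-.162,.092):(602,357),(.09,.162,.092):(92,240),(.09,-.162,.092):(556,152),(.025,.032,.121):(330,243),(-.025,.018,.121):(365,328)}
# fin y at closed = port y +72; port centre at travel0: -26-52=-78 => fin -6
P=[];U=[]
for k,v in obs.items():
    k=list(k)
    if k[2]==.121: k[1]= -.006+(.007 if k[0]>0 else -.007)
    P.append(k);U.append((v[0]/3.5+60,v[1]/3.5+180))
P=np.array(P);U=np.array(U)
def res(p,full=False):
    c,s=np.cos(p[2]),np.sin(p[2]);r=[]
    for a,u in zip(P,U):
        w=[p[0]+c*a[0]-s*a[1],p[1]+s*a[0]+c*a[1],a[2]]; r+=list(np.array(w2px(d,w))-u)
    return np.array(r)
r=least_squares(res,[.45,.3,0],loss='soft_l1'); print(r.x,np.degrees(r.x[2]));print(res(r.x).reshape(-1,2).round(1).tolist())
s=ctrl.get_image("scene")
f=lambda u,v,z:px2w(s,u/3+220,v/3+170,z).round(3)
for n,nose,foot in (("1",(341,291),(338,360)),("2",(412,226),(408,289)),("3",(484,332),(478,403)),("4",None,(533,350)),("white",(396,363),(389,436)),("yel",(495,396),(488,470))):
    print(n,f(*nose,.075) if nose else None,f(*foot,0))
print("dropper",f(425,135,.102),f(419,215,0),"tape",f(202,345,.01))
```

```text
[ 0.44281863  0.27498088 -0.01600679] -0.9171217743228437
[[1.8, 2.4], [-0.5, 2.0], [2.2, -0.9], [-1.8, -0.6], [2.0, 0.5], [-0.8, 1.1], [1.7, -0.1], [-0.2, -0.4], [-0.6, 0.6], [-2.9, -7.4]]
1 [ 0.432 -0.271  0.075] [ 0.436 -0.271  0.   ]
2 [ 0.562 -0.272  0.075] [ 0.571 -0.27   0.   ]
3 [ 0.448 -0.396  0.075] [ 0.452 -0.397  0.   ]
4 None [ 0.549 -0.405  0.   ]
white [ 0.369 -0.357  0.075] [ 0.371 -0.356 -0.   ]
yel [ 0.376 -0.439  0.075] [ 0.379 -0.44   0.   ]
dropper [ 0.68  -0.224  0.102] [ 0.697 -0.218  0.   ] tape [ 0.374 -0.169  0.01 ]
```

```bash
cat >> h.py <<'E'
from scipy.spatial.transform import Rotation as R
def st():
    o=ctrl.get_obs(); m=R.from_rotvec(o["tool_rot"]).as_matrix()
    print("t %.2f"%o["t"],"pos",o["tool_pos"].round(4),"xyaw %.2f"%np.degrees(np.arctan2(m[1,0],m[0,0])),"z",m[:,2].round(3),"F",o["contact_force"].round(1),"open",round(o["opening"]*1000,1),"q6 %.2f"%o["q"][5])
    return o,m
E
python3 - <<'E'
from h import *
o,m=st(); d=ctrl.get_image("wrist"); T=np.array(d["T"])
print("cam in tool",(m.T@(T[:3,3]-o["tool_pos"])).round(4),(m.T@T[:3,:3]).round(3).tolist())
s=ctrl.get_image("scene"); f=lambda u,v,z:px2w(s,u/3+220,v/3+170,z).round(3)
print("press base front",f(200,198,0),f(255,165,0),"anvil",f(150,190,.0),"panel low",f(548,528,0),"pile",f(240,300,0),"scale corners",f(45,328,0.013),f(112,270,.013))
E
```

```text
t 0.35 pos [ 0.2212 -0.5844  0.231 ] xyaw -69.27 z [-0.  0. -1.] F [-0.2  0.4  1. ] open 85.3 q6 -0.12
cam in tool [ 0.0011 -0.0808 -0.1428] [[1.0, 0.001, -0.001], [-0.0, 0.949, 0.316], [0.001, -0.316, 0.949]]
press base front [ 0.596 -0.018  0.   ] [ 0.687 -0.027  0.   ] anvil [0.579 0.034 0.   ] panel low [ 0.345 -0.505  0.   ] pile [ 0.464 -0.151  0.   ] scale corners [ 0.311 -0.044  0.013] [ 0.42  -0.036  0.013]
```

```bash
python3 -m handwheel '{"offset":[[0,0.7,0.3],[0,1.7,0.6],[0,2.7,0.9],[0,3.7,1.2],[0,4.7,1.2],[0.3,5.7,1.2],[1,6.5,1.2],[2,7,1.2],[3,7.2,1.2],[4,7.3,1.2]],"roll":[1.2,2.5,3.8,5.1,6.4,7.7,9,10,11,11.4]}' 60
python3 -m handwheel '{"offset":[[0.7,0,0],[1.3,0,0],[1.6,0,0],[1.7,0,0],[1.7,0,0],[1.7,0,0],[1.7,0,0],[1.7,0,0],[1.7,0,0],[1.7,0,0]],"roll":[0,0,0,0,0,0,0,0,0,0]}'
python3 - <<'E'
from h import *
st(); snap("wrist","w1.png"); snap("side","side1.png")
E
```

```text
t: 1.45
tool_pos: [0.3828, -0.2913, 0.28]
tool_rot: [3.14, -0.018, 0.002]
contact_force: [-0.6, -0.7, -0.1]
opening: 0.0598
t: 2.45
tool_pos: [0.449, -0.2926, 0.2794]
tool_rot: [3.141, -0.024, 0.0]
contact_force: [-0.1, -0.7, -0.2]
opening: 0.06
t 2.45 pos [ 0.449  -0.2926  0.2794] xyaw -0.89 z [ 0. -0. -1.] F [-0.1 -0.7 -0.2] open 60.0 q6 -0.70
```

View pics/w1.png

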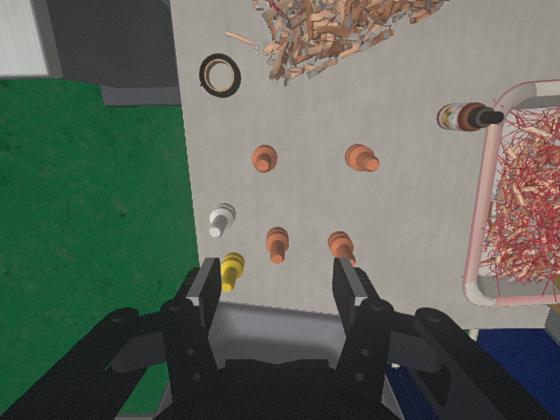

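View pics/side1.png

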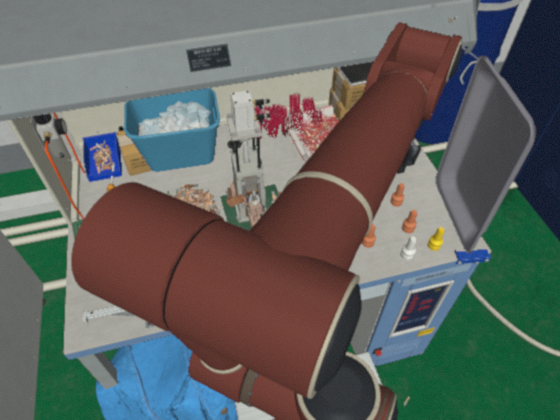

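Wrist view: copper noses at (264,165), (370,164), (278,256) and about (346,256, behind the finger). The white one is at (219,230) and the yellow at (229,285). Next I'll go to the magazine for a close look at the shutter.

```bash
python3 -m handwheel '{"offset":[[0,0.5,0.2],[0,1.5,0.5],[0,2.6,0.8],[0,3.8,1],[0,5,1],[0,6.2,1],[0,7.4,1],[0,8.6,1],[0,9.8,1],[0,11,1]],"roll":[0,0,0,0,0,0,0,0,0,0]}' 70
python3 -m handwheel '{"offset":[[0,1.2,0],[0,2.3,0],[0,3.2,-0.2],[0,3.8,-0.5],[0,4.1,-0.8],[0,4.3,-1],[0,4.3,-1],[0,4.3,-1],[0,4.3,-1],[0,4.3,-1]],"roll":[0,0,0,0,0,0,0,0,0,0]}'
python3 - <<'E'
from h import *
st(); snap("wrist","w2.png")
E
```

```text
t: 3.55
tool_pos: [0.4481, 0.1502, 0.3202]
tool_rot: [-3.141, 0.023, -0.002]
contact_force: [1.6, 0.3, -0.8]
opening: 0.07
t: 4.55
tool_pos: [0.4498, 0.3188, 0.2803]
tool_rot: [-3.141, 0.026, -0.002]
contact_force: [1.0, -0.0, -0.5]
opening: 0.0701
t 4.55 pos [0.4498 0.3188 0.2803] xyaw -0.95 z [ 0.001  0.001 -1.   ] F [ 1.  -0.  -0.5] open 70.1 q6 0.50
```

View pics/w2.png

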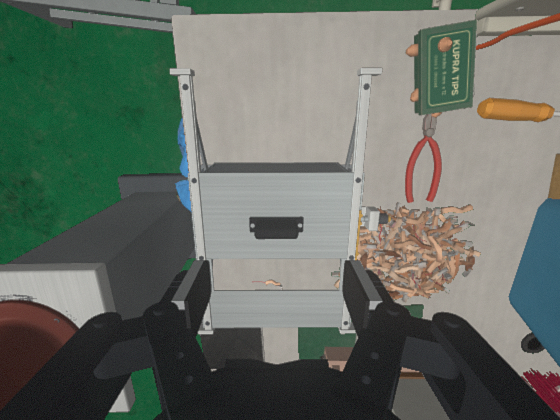

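Run:
```python
from h import *
snap("wrist","w3.png",(160,50,400,250),3.3)
```

```text
(no output)
```

View pics/w3.png

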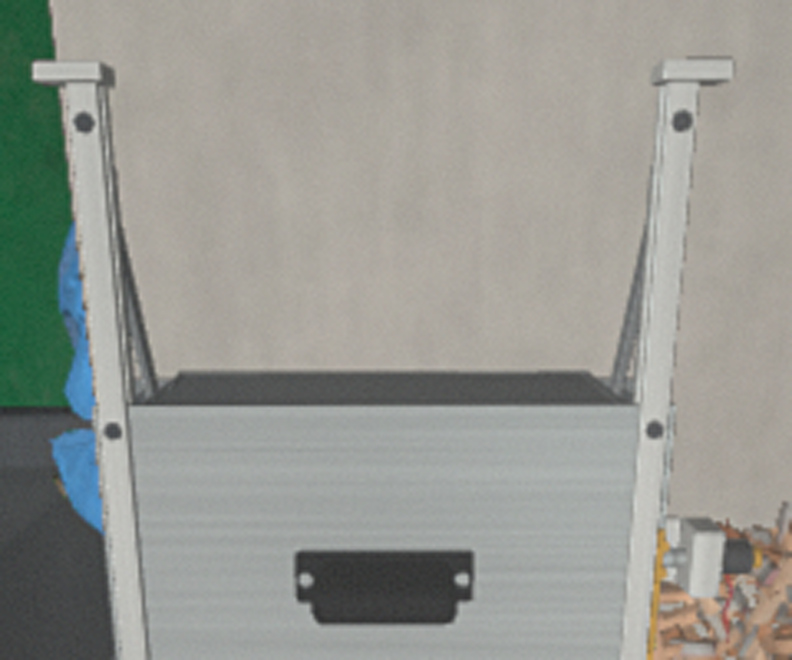

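Run:
```python
from h import *
d=ctrl.get_image("wrist")
f=lambda u,v,z:px2w(d,u/3.3+160,v/3.3+50,z).round(4)
print("fin top -y corners",f(314,625,.121),f(457,625,.121),"ends",f(311,605,.121),f(461,605,.121))
for v,l,r in ((110,(67,97),(665,697)),(300,(86,115),(648,682)),(640,(117,147),(621,651))):
    P=[f(u,v,.092) for u in (*l,*r)]; print([p.tolist() for p in P],"mid",np.mean([p[0] for p in P]))
```

```text
fin top -y corners [0.4248 0.2639 0.121 ] [0.4738 0.2632 0.121 ] ends [0.4241 0.2714 0.121 ] [0.4751 0.2706 0.121 ]
[[0.3509, 0.4302, 0.092], [0.3604, 0.43, 0.092], [0.5405, 0.4272, 0.092], [0.5506, 0.427, 0.092]] mid 0.4506
[[0.3502, 0.3713, 0.092], [0.36, 0.3712, 0.092], [0.5392, 0.3683, 0.092], [0.5507, 0.3681, 0.092]] mid 0.450025
[[0.3477, 0.246, 0.092], [0.359, 0.2458, 0.092], [0.5379, 0.243, 0.092], [0.5492, 0.2428, 0.092]] mid 0.44845
```

```bash
python3 -m handwheel '{"offset":[[0,-0.4,-0.3],[0,-0.8,-0.9],[0,-1.1,-1.6],[0,-1.22,-2.3],[0,-1.22,-3],[0,-1.22,-3.6],[0,-1.22,-4.1],[0,-1.22,-4.4],[0,-1.22,-4.6],[0,-1.22,-4.6]],"roll":[0,0,0,0,0,0,0,0,0,0]}' 75
python3 - <<'E'
from h import *
st(); snap("wrist","w4.png")
E
```

```text
t: 5.7
tool_pos: [0.4489, 0.2705, 0.0946]
tool_rot: [3.141, -0.024, -0.002]
contact_force: [0.7, -1.4, 0.4]
opening: 0.0748
t 5.70 pos [0.4489 0.2705 0.0946] xyaw -0.88 z [-0.001 -0.001 -1.   ] F [ 0.7 -1.4  0.4] open 74.8 q6 0.42
```

View pics/w4.png

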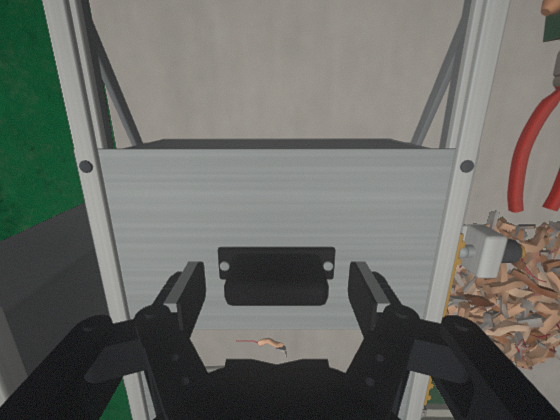

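The fin, at about (276,280), sits between the pads. Closing the gripper.

```bash
python3 -m handwheel '{"offset":[[0,0,0],[0,0,0],[0,0,0],[0,0,0],[0,0,0],[0,0,0],[0,0,0],[0,0,0],[0,0,0],[0,0,0]],"roll":[0,0,0,0,0,0,0,0,0,0]}' 40 60
python3 -m handwheel '{"offset":[[0,0.13,0],[0,0.26,0],[0,0.39,0],[0,0.52,0],[0,0.65,0],[0.01,0.78,0],[0.01,0.91,0],[0.01,1.04,0],[0.01,1.17,0],[0.01,1.3,0]],"roll":[0,0,0,0,0,0,0,0,0,0]}'
python3 - <<'E'
from h import *
st(); snap("wrist","w5.png")
E
```

```text
t: 6.75
tool_pos: [0.4486, 0.2712, 0.0971]
tool_rot: [-3.141, 0.024, 0.003]
contact_force: [-7.5, -0.7, 6.8]
opening: 0.0484
t: 7.75
tool_pos: [0.4493, 0.3227, 0.0971]
tool_rot: [3.141, -0.024, -0.002]
contact_force: [-4.5, 0.3, 4.9]
opening: 0.0487
t 7.75 pos [0.4493 0.3227 0.0971] xyaw -0.89 z [-0.001 -0.    -1.   ] F [-4.5  0.3  4.9] open 48.7 q6 0.50
```

View pics/w5.png

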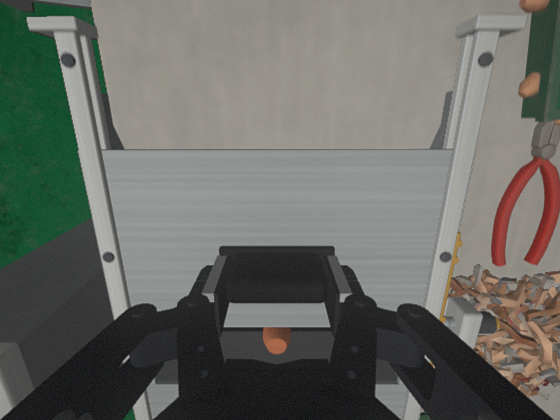

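```bash
python3 -m handwheel '{"offset":[[0,0,0],[0,0,0],[0,0,0],[0,0,0.2],[0,0,0.8],[0,0,1.6],[0,-0.2,2.4],[0,-0.5,3.2],[0,-0.7,3.9],[0,-0.8,4.1]],"roll":[0,0,0,0,0,0,0,0,0,0]}' 75
python3 -m handwheel '{"offset":[[0,0,0],[0,0,0],[0,0,0],[0,0,0],[0,0,0],[0,0,0],[0,0,0],[0,0,0],[0,0,0],[0,0,0]],"roll":[0,0,0,0,0,0,0,0,0,0]}'
python3 - <<'E'
from h import *
st(); snap("wrist","w6.png",(170,80,390,280),3.5)
E
```

```text
t: 8.8
tool_pos: [0.4513, 0.2909, 0.2643]
tool_rot: [-3.138, 0.025, -0.011]
contact_force: [0.6, 0.4, 0.9]
opening: 0.0754
t: 9.8
tool_pos: [0.4496, 0.2907, 0.2593]
tool_rot: [-3.141, 0.024, -0.0]
contact_force: [0.6, -0.2, -0.5]
opening: 0.075
t 9.80 pos [0.4496 0.2907 0.2593] xyaw -0.87 z [ 0.  0. -1.] F [ 0.6 -0.2 -0.5] open 75.0 q6 0.45
```

View pics/w6.png

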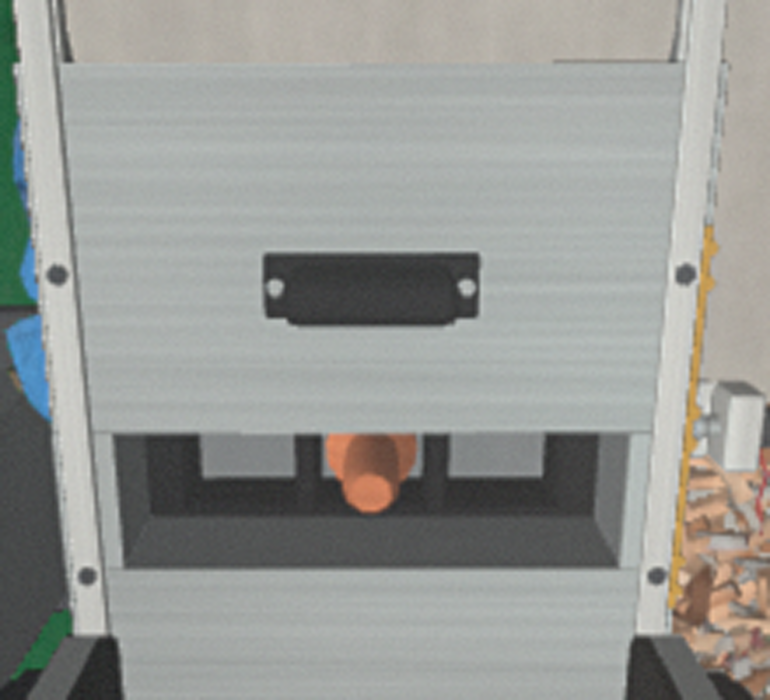

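Row a: a2 (centre) is taken, its nose at crop (371,492). a1 and a3 show empty floors at crop (250,455) and (495,455).

Run:
```python
from h import *
d=ctrl.get_image("wrist")
f=lambda u,v,z:px2w(d,u/3.5+170,v/3.5+80,z).round(4)
print("port +y edge",f(371,432,.087),"-y edge",f(371,568,.087))
print("stored nose a2",f(371,492,.079))
print("floors x",[f(u,478,.004)[0] for u in (201,297,448,545)],"y",f(250,478,.004)[1])
print("rails",[f(u,350,.092)[0] for u in (47,75,672,703)])
print("fin",f(371,322,.121))
```

```text
port +y edge [0.4489 0.2735 0.087 ] -y edge [0.4481 0.2254 0.087 ]
stored nose a2 [0.4485 0.2499 0.079 ]
floors x [np.float64(0.3775), np.float64(0.4173), np.float64(0.4799), np.float64(0.5202)] y 0.2288
rails [np.float64(0.3488), np.float64(0.3575), np.float64(0.5426), np.float64(0.5522)]
fin [0.4496 0.3161 0.121 ]
```

```bash
python3 -m handwheel '{"offset":[[0,-0.5,0.3],[0,-1.5,0.8],[0,-2.6,1.2],[0,-3.8,1.4],[0,-5,1.4],[0,-6.2,1.4],[0,-7.4,1.4],[0,-8.6,1.4],[0,-9.8,1.4],[0,-11,1.4]],"roll":[0,0,0,0,0,0,0,0,0,0]}' 50
python3 -m handwheel '{"offset":[[0,-1.2,0],[0,-2.2,0],[0,-2.9,-0.1],[0,-3.3,-0.3],[0,-3.5,-0.6],[0,-3.6,-0.8],[0,-3.6,-0.9],[0,-3.6,-0.9],[0,-3.6,-0.9],[0,-3.6,-0.9]],"roll":[0,0,0,0,0,0,0,0,0,0]}'
python3 - <<'E'
from h import *
st(); snap("wrist","w7.png",(170,110,410,310),3.3)
E
```

```text
t: 10.9
tool_pos: [0.4492, -0.1513, 0.3157]
tool_rot: [3.141, -0.024, 0.002]
contact_force: [1.0, -1.0, -0.4]
opening: 0.0502
t: 11.9
tool_pos: [0.45, -0.2929, 0.2801]
tool_rot: [3.141, -0.022, 0.002]
contact_force: [0.0, -0.3, 0.1]
opening: 0.0498
t 11.90 pos [ 0.45   -0.2929  0.2801] xyaw -0.81 z [ 0.001 -0.001 -1.   ] F [ 0.  -0.3  0.1] open 49.8 q6 -0.70
```

View pics/w7.png

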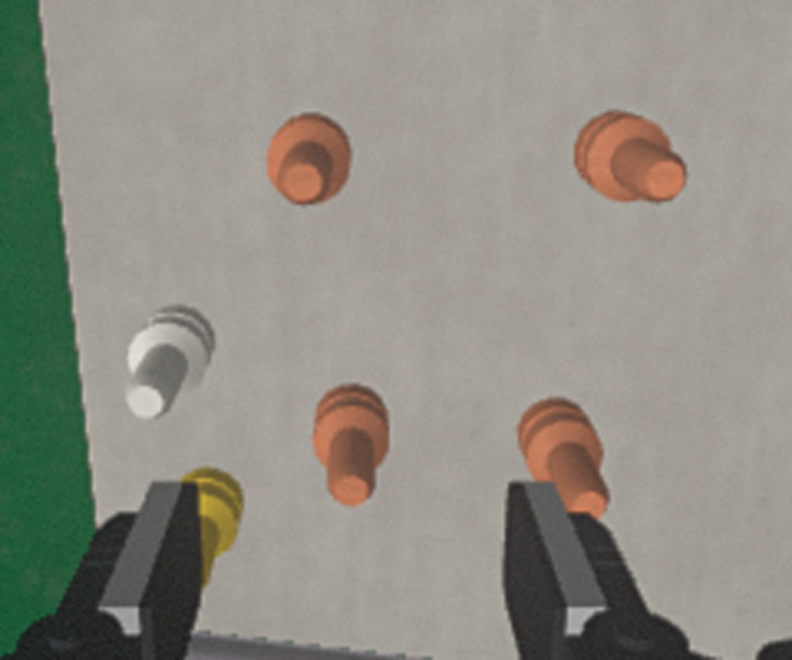

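Run:
```python
from h import *
d=ctrl.get_image("wrist"); o,m=st()
f=lambda u,v,z:px2w(d,u/3.3+170,v/3.3+110,z).round(4)
for n,p in (("E1",(302,182)),("E2",(665,179)),("E3",(350,488)),("E4",(588,501)),("W",(146,401))):
    w=f(*p,.075); print(n,w,"units",((w-o["tool_pos"])/.04).round(2))
print("E1 footcircle z28",f(309,158,.028),"E2",f(630,157,.028),"E3",f(352,430,.028),"E4",f(566,445,.028))
```

```text
t 12.00 pos [ 0.4499 -0.2931  0.28  ] xyaw -0.84 z [ 0.001 -0.001 -1.   ] F [ 0.6 -0.4  0.1] open 50.0 q6 -0.70
E1 [ 0.4325 -0.2722  0.075 ] units [-0.44  0.52 -5.13]
E2 [ 0.5642 -0.2729  0.075 ] units [ 2.86  0.5  -5.13]
E3 [ 0.4482 -0.3963  0.075 ] units [-0.04 -2.58 -5.13]
E4 [ 0.5446 -0.4035  0.075 ] units [ 2.37 -2.76 -5.13]
W [ 0.3689 -0.3572  0.075 ] units [-2.03 -1.6  -5.13]
E1 footcircle z28 [ 0.4332 -0.2704  0.028 ] E2 [ 0.5644 -0.2718  0.028 ] E3 [ 0.4491 -0.3921  0.028 ] E4 [ 0.5455 -0.4008  0.028 ]
```

```bash
python3 -m handwheel '{"offset":[[-0.2,0.25,-0.3],[-0.43,0.53,-1],[-0.43,0.53,-1.9],[-0.43,0.53,-2.8],[-0.43,0.53,-3.7],[-0.43,0.53,-4.5],[-0.43,0.53,-5.2],[-0.43,0.53,-5.7],[-0.43,0.53,-6],[-0.43,0.53,-6.05]],"roll":[0,0,0,0,0,0,0,0,0,0]}' 48
python3 - <<'E'
from h import *
st(); snap("wrist","w8.png")
E
```

```text
t: 13.0
tool_pos: [0.4318, -0.2715, 0.036]
tool_rot: [-3.14, 0.024, 0.003]
contact_force: [0.3, 0.4, -0.2]
opening: 0.0481
t 13.00 pos [ 0.4318 -0.2715  0.036 ] xyaw -0.87 z [-0.002  0.002 -1.   ] F [ 0.3  0.4 -0.2] open 48.1 q6 -0.69
```

View pics/w8.png

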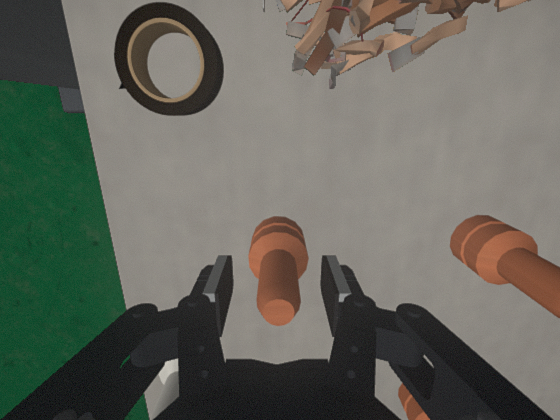

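E1 stands centred between the pads, its nose at (278,310). Now I'll close and lift.

```bash
python3 -m handwheel '{"offset":[[0,0,0],[0,0,0],[0,0,0],[0,0,0],[0,0,0],[0,0,0],[0,0,0.1],[0,0,0.5],[0,0,1.2],[0,0,2]],"roll":[0,0,0,0,0,0,0,0,0,0]}' 5 60
python3 - <<'E'
from h import *
o,m=st(); d=snap("wrist","w9.png",(180,180,380,380),3); 
for dz in (0.039,):
  print([w2px(d,o["tool_pos"]+np.array([0,0,h])) for h in (.0,.019,.039)])
E
```

```text
t: 14.05
tool_pos: [0.4309, -0.2708, 0.1159]
tool_rot: [-3.138, 0.024, 0.006]
contact_force: [1.3, -0.3, -3.0]
opening: 0.0184
t 14.05 pos [ 0.4309 -0.2708  0.1159] xyaw -0.87 z [-0.004  0.003 -1.   ] F [ 1.3 -0.3 -3. ] open 18.4 q6 -0.69
[(np.float64(276.33530798291537), np.float64(265.6635047788907)), (np.float64(276.1430818379255), np.float64(284.83950625125556)), (np.float64(275.88009928600314), np.float64(311.07399065572105))]
```

View pics/w9.png

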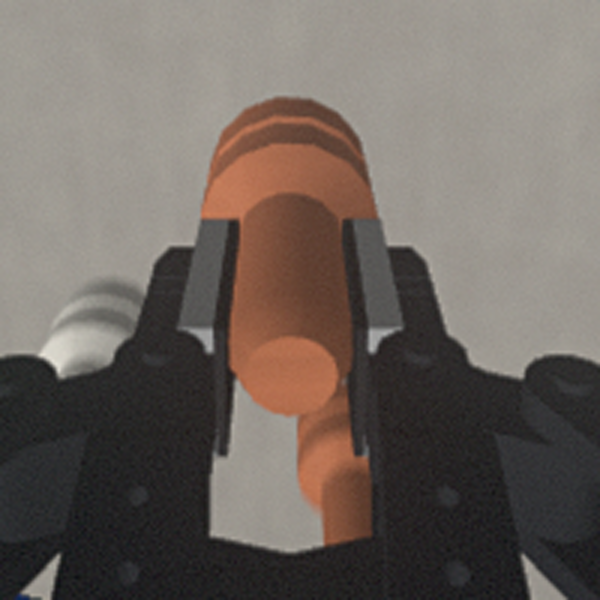

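Held upright between the pads, nose at crop (292,373). I'll carry it to the magazine and re-check once the arm is still.

```bash
python3 -m handwheel '{"offset":[[0,0.4,0.8],[0,1.2,1.8],[0,2.2,2.7],[0,3.3,3.3],[0,4.4,3.4],[-0.1,5.5,3.4],[-0.2,6.6,3.4],[-0.3,7.7,3.4],[-0.5,8.8,3.4],[-0.6,9.9,3.4]],"roll":[0,0,0,0,0,0,0,0,0,0]}'
python3 -m handwheel '{"offset":[[-0.1,1,0],[-0.2,1.9,0],[-0.2,2.6,0],[-0.2,3,-0.2],[-0.2,3.1,-0.6],[-0.2,3.1,-0.9],[-0.2,3.1,-1],[-0.2,3.1,-1],[-0.2,3.1,-1],[-0.2,3.1,-1]],"roll":[0,0,0,0,0,0,0,0,0,0]}'
python3 - <<'E'
from h import *
o,m=st(); d=snap("wrist","w10.png",(130,180,430,380),2.6); 
print([np.round(w2px(d,o["tool_pos"]+np.array([0,0,h])),1) for h in (-.036,.019,.039)])
E
```

```text
t: 15.1
tool_pos: [0.4072, 0.1255, 0.2523]
tool_rot: [3.141, -0.024, -0.001]
contact_force: [0.5, -0.7, -2.3]
opening: 0.0188
t: 16.1
tool_pos: [0.401, 0.2475, 0.2142]
tool_rot: [-3.141, 0.026, -0.002]
contact_force: [-0.2, -0.2, -2.9]
opening: 0.0188
t 16.10 pos [0.401  0.2475 0.2142] xyaw -0.93 z [ 0.002  0.001 -1.   ] F [-0.2 -0.2 -2.9] open 18.8 q6 0.41
[array([276.3, 239. ]), array([276.3, 285. ]), array([276.4, 311.3])]
```

View pics/w10.png

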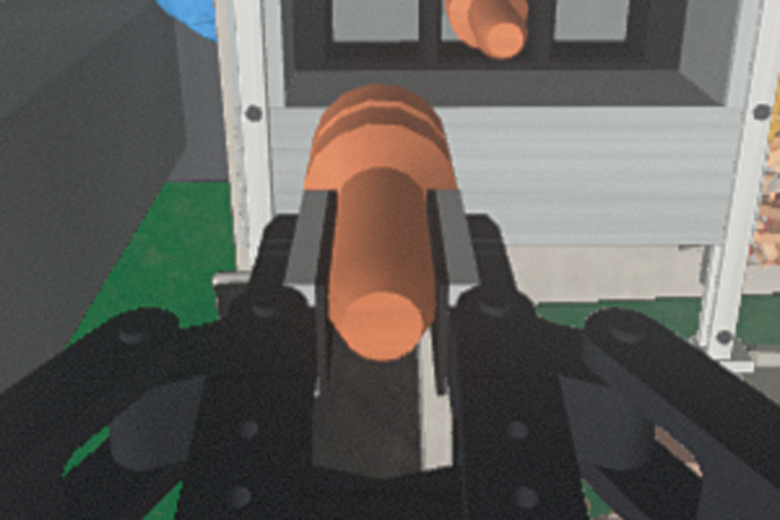

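Run:
```python
from h import *
from scipy.optimize import least_squares
o,m=st(); d=ctrl.get_image("wrist")
a=np.linspace(0,2*np.pi,72)
def circ(r,h,p): 
    return np.array([w2px(d,o["tool_pos"]+m@np.array([p[0]+r*np.cos(t),p[1]+r*np.sin(t),-h+p[2]])) for t in a])
def feats(p):
    n=circ(.007,.039,p); b=circ(.0175,-.036,p); c=circ(.0175,-.008,p); f=np.vstack([b,c])
    return np.array([n[:,1].min(),n[:,1].max(),n[:,0].mean(),f[:,1].min(),f[:,0].min(),f[:,0].max()])
ob=np.array([292.3,318.5,276.9,212.7,305/2.6+130,455/2.6+130])
print(feats([0,0,0]).round(1),ob.round(1))
r=least_squares(lambda p:feats(p)-ob,[0,0,0],x_scale=.01,diff_step=1e-3); 
from scipy.optimize import minimize
r=minimize(lambda p:((feats(p)-ob)**2).sum(),[0,0,0],method="Nelder-Mead",options=dict(initial_simplex=np.array([[0,0,0],[.003,0,0],[0,.003,0],[0,0,.003]]),xatol=1e-5)); print("tool frame offset (x,y,z down)",r.x.round(4),r.fun,feats(r.x).round(1))
```

```text
t 16.15 pos [0.401  0.2476 0.2142] xyaw -0.92 z [ 0.002  0.001 -1.   ] F [ 1.   1.2 -2.4] open 18.5 q6 0.41
[297.3 325.  276.4 214.3 246.  306.6] [292.3 318.5 276.9 212.7 247.3 305. ]
tool frame offset (x,y,z down) [0.     0.0011 0.0055] 1.0291819342843498 [291.9 318.6 276.5 213.1 247.1 305.7]
```

```bash
python3 -m handwheel '{"offset":[[-0.06,0.09,0],[-0.06,0.09,-0.1],[-0.06,0.09,-0.4],[-0.06,0.09,-0.8],[-0.06,0.09,-1.2],[-0.06,0.09,-1.5],[-0.06,0.09,-1.6],[-0.06,0.09,-1.6],[-0.06,0.09,-1.6],[-0.06,0.09,-1.6]],"roll":[0,0,0,0,0,0,0,0,0,0]}'
python3 - <<'E'
from h import *
o,m=st(); d=snap("wrist","w11.png",(130,120,430,380),2.3)
E
```

```text
t: 17.2
tool_pos: [0.3986, 0.2517, 0.1503]
tool_rot: [-3.141, 0.024, -0.003]
contact_force: [-0.5, -0.2, -2.8]
opening: 0.0181
t 17.20 pos [0.3986 0.2517 0.1503] xyaw -0.87 z [ 0.002  0.001 -1.   ] F [-0.5 -0.2 -2.8] open 18.1 q6 0.42
```

View pics/w11.png

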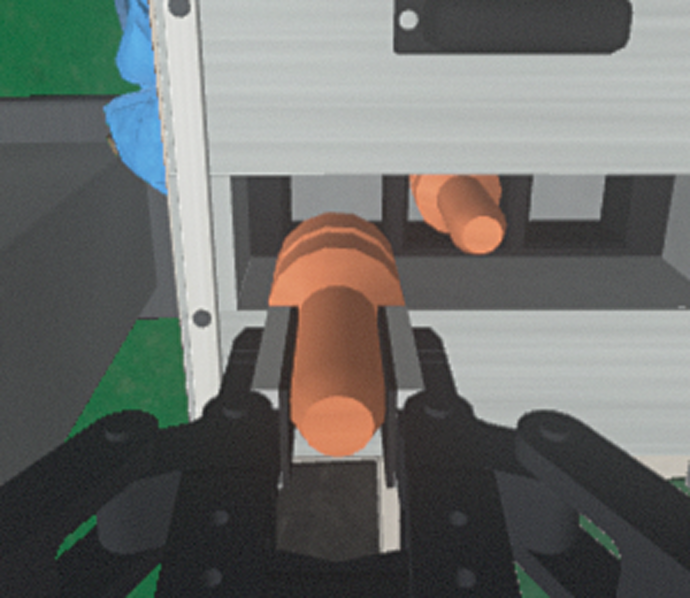

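Aligned over a1: the foot is under the port, with a1's floor above it at crop (335,197). Lowering.

```bash
python3 -m handwheel '{"offset":[[0,0,-0.2],[0,0,-0.5],[0,0,-0.8],[0,0,-1.1],[0,0,-1.4],[0,0,-1.6],[0,0,-1.8],[0,0,-1.9],[0,0,-2],[0,0,-2]],"roll":[0,0,0,0,0,0,0,0,0,0]}'
python3 -m handwheel '{"offset":[[0,0,-0.08],[0,0,-0.16],[0,0,-0.24],[0,0,-0.32],[0,0,-0.4],[0,0,-0.44],[0,0,-0.48],[0,0,-0.52],[0,0,-0.52],[0,0,-0.52]],"roll":[0,0,0,0,0,0,0,0,0,0]}'
python3 - <<'E'
from h import *
o,m=st(); d=snap("wrist","w12.png",(130,120,430,380),2.3)
E
```

```text
t: 18.25
tool_pos: [0.3979, 0.2514, 0.069]
tool_rot: [3.141, -0.024, -0.001]
contact_force: [-0.6, -0.4, -2.7]
opening: 0.0187
t: 19.25
tool_pos: [0.3981, 0.2515, 0.0486]
tool_rot: [-3.141, 0.024, -0.0]
contact_force: [0.2, -0.2, -3.1]
opening: 0.0185
t 19.25 pos [0.3981 0.2515 0.0486] xyaw -0.87 z [ 0.  0. -1.] F [ 0.2 -0.2 -3.1] open 18.5 q6 0.42
```

View pics/w12.png

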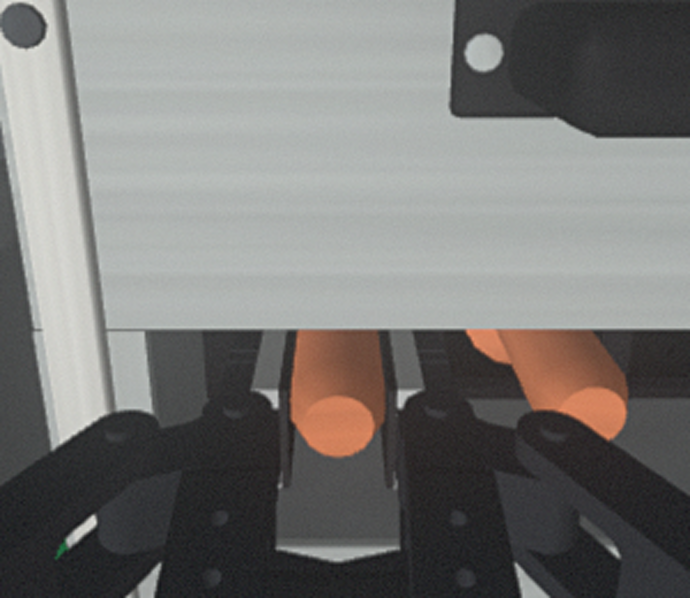

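```bash
python3 -m handwheel '{"offset":[[0,0,-0.01],[0,0,-0.02],[0,0,-0.03],[0,0,-0.04],[0,0,-0.05],[0,0,-0.06],[0,0,-0.07],[0,0,-0.08],[0,0,-0.09],[0,0,-0.1]],"roll":[0,0,0,0,0,0,0,0,0,0]}'
```

```text
t: 20.3
tool_pos: [0.3984, 0.2516, 0.0448]
tool_rot: [-3.141, 0.024, -0.001]
contact_force: [0.7, -0.4, -0.6]
opening: 0.0185
```

```bash
python3 -m handwheel '{"offset":[[0,0,0],[0,0,0],[0,0,0],[0,0,0],[0,0,0],[0,0,0.1],[0,0,0.4],[0,0,0.8],[0,0,1.3],[0,0,1.8]],"roll":[0,0,0,0,0,0,0,0,0,0]}' 30
python3 -m handwheel '{"offset":[[0,0,0.8],[0,0,1.6],[0,0,2.4],[0.2,0.3,3],[0.6,0.6,3.4],[1,0.8,3.6],[1.2,0.9,3.6],[1.2,0.9,3.6],[1.2,0.9,3.6],[1.2,0.9,3.6]],"roll":[0,0,0,0,0,0,0,0,0,0]}' 50
python3 - <<'E'
from h import *
o,m=st(); d=snap("wrist","w13.png",(160,80,400,280),3.2)
E
```

```text
t: 21.3
tool_pos: [0.3971, 0.2514, 0.1173]
tool_rot: [3.141, -0.024, -0.003]
contact_force: [0.1, 0.7, -0.1]
opening: 0.0303
t: 22.3
tool_pos: [0.445, 0.287, 0.2594]
tool_rot: [3.141, -0.024, -0.003]
contact_force: [-0.1, 0.2, 0.4]
opening: 0.05
t 22.30 pos [0.445  0.287  0.2594] xyaw -0.87 z [-0.002 -0.001 -1.   ] F [-0.1  0.2  0.4] open 50.0 q6 0.45
```

View pics/w13.png

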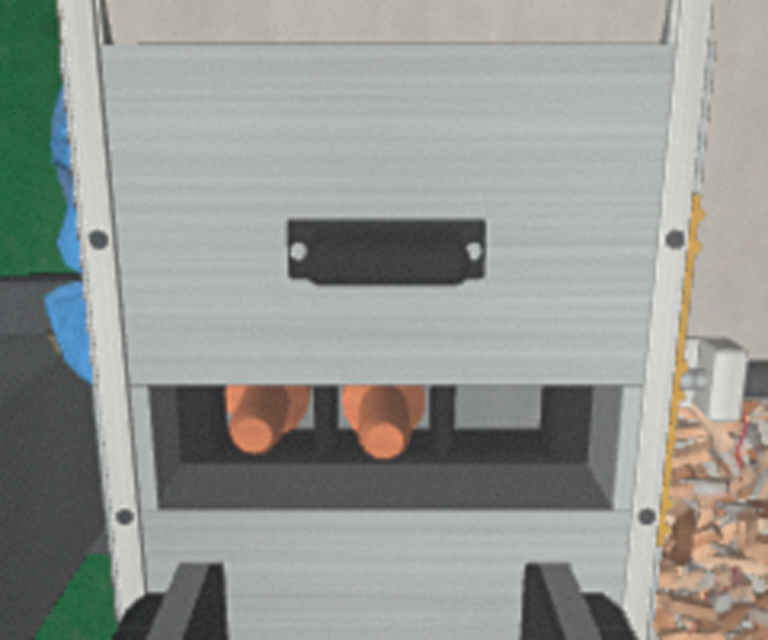

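E1 stands in a1 (crop 250,433) and a3 is still empty (497,408). Back for the next one.

```bash
python3 -m handwheel '{"offset":[[0,-0.5,0.3],[0,-1.5,0.8],[0,-2.6,1.2],[0,-3.8,1.4],[0,-5,1.4],[0,-6.2,1.4],[0,-7.4,1.4],[0,-8.6,1.4],[0,-9.8,1.4],[0,-11,1.4]],"roll":[0,0,0,0,0,0,0,0,0,0]}' 50
python3 -m handwheel '{"offset":[[0,-1.2,0],[0,-2.2,0],[0,-2.9,-0.1],[0,-3.3,-0.3],[0,-3.4,-0.6],[0,-3.5,-0.8],[0,-3.5,-0.9],[0,-3.5,-0.9],[0,-3.5,-0.9],[0,-3.5,-0.9]],"roll":[0,0,0,0,0,0,0,0,0,0]}'
python3 - <<'E'
from h import *
st(); snap("wrist","w14.png",(170,110,410,310),3.3)
E
```

```text
t: 23.35
tool_pos: [0.4451, -0.1542, 0.3164]
tool_rot: [-3.141, 0.024, -0.001]
contact_force: [0.9, 0.0, 1.2]
opening: 0.0499
t: 24.35
tool_pos: [0.4464, -0.2921, 0.2813]
tool_rot: [3.141, -0.022, 0.002]
contact_force: [-0.2, 0.6, -0.5]
opening: 0.05
t 24.35 pos [ 0.4464 -0.2921  0.2813] xyaw -0.81 z [ 0.001 -0.001 -1.   ] F [-0.2  0.6 -0.5] open 50.0 q6 -0.70
```

View pics/w14.png

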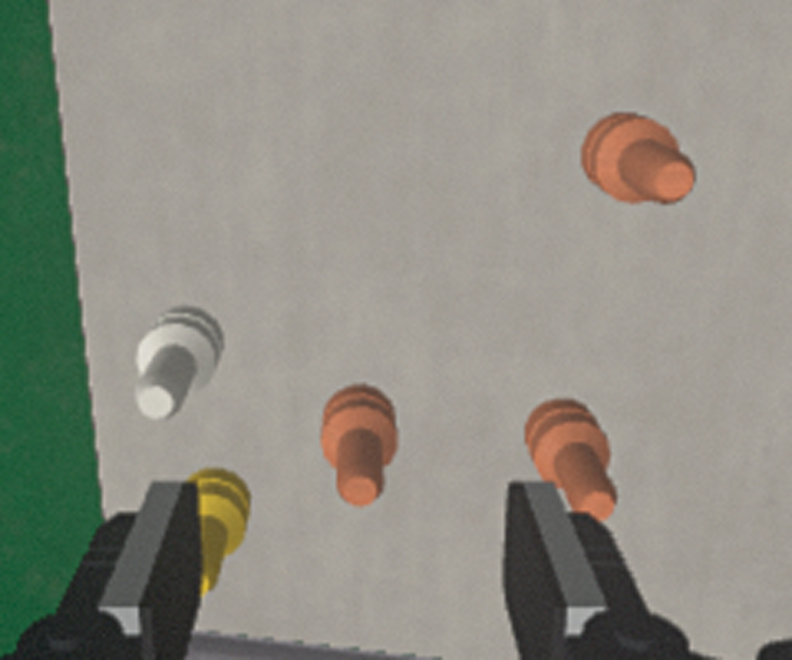

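```bash
python3 -m handwheel '{"offset":[[0.5,0.2,-0.3],[1.5,0.49,-0.8],[2.5,0.49,-1.4],[2.94,0.49,-2.3],[2.94,0.49,-3.3],[2.94,0.49,-4.3],[2.94,0.49,-5.1],[2.94,0.49,-5.7],[2.94,0.49,-6.05],[2.94,0.49,-6.1]],"roll":[0,0,0,0,0,0,0,0,0,0]}' 48
python3 - <<'E'
from h import *
st(); snap("wrist","w15.png")
E
```

```text
t: 25.4
tool_pos: [0.5626, -0.2722, 0.0347]
tool_rot: [-3.14, 0.024, 0.004]
contact_force: [-0.2, -0.5, -0.9]
opening: 0.048
t 25.40 pos [ 0.5626 -0.2722  0.0347] xyaw -0.87 z [-0.003  0.002 -1.   ] F [-0.2 -0.5 -0.9] open 48.0 q6 -0.55
```

View pics/w15.png

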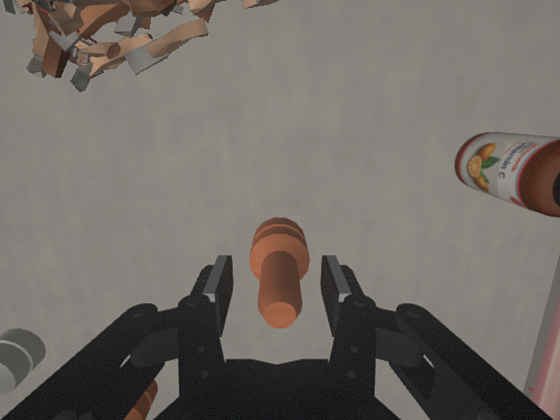

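E2 is between the pads, nose at (280,315). Closing and lifting.

```bash
python3 -m handwheel '{"offset":[[0,0,0.06],[0,0,0.06],[0,0,0.06],[0,0,0.06],[0,0,0.06],[0,0,0.06],[0,0,0.06],[0,0,0.2],[0,0,0.5],[0,0,1]],"roll":[0,0,0,0,0,0,0,0,0,0]}' 5 80
python3 -m handwheel '{"offset":[[0,0.1,0.8],[-0.1,0.6,1.8],[-0.3,1.4,2.8],[-0.5,2.4,3.8],[-0.7,3.5,4.4],[-0.9,4.6,4.4],[-1.1,5.7,4.4],[-1.3,6.8,4.4],[-1.5,7.9,4.4],[-1.6,9,4.4]],"roll":[0,0,0,0,0,0,0,0,0,0]}'
```

```text
t: 26.45
tool_pos: [0.562, -0.2719, 0.0751]
tool_rot: [-3.139, 0.024, 0.006]
contact_force: [0.2, 0.6, -2.4]
opening: 0.018
t: 27.45
tool_pos: [0.4984, 0.0888, 0.2529]
tool_rot: [-3.141, 0.024, -0.001]
contact_force: [0.5, 0.0, -2.5]
opening: 0.0177
```

```bash
python3 -m handwheel '{"offset":[[0,1,0],[0,2,0],[0,3,0],[0,3.6,-0.2],[0,3.9,-0.6],[0,4,-0.9],[0,4,-1],[0,4,-1],[0,4,-1],[0,4,-1]],"roll":[0,0,0,0,0,0,0,0,0,0]}'
python3 - <<'E'
from h import *
o,m=st(); d=snap("wrist","w16.png",(130,180,430,380),2.6);
E
```

```text
t: 28.45
tool_pos: [0.5002, 0.2464, 0.2134]
tool_rot: [-3.141, 0.026, -0.002]
contact_force: [-0.3, -0.1, -1.9]
opening: 0.0185
t 28.45 pos [0.5002 0.2464 0.2134] xyaw -0.95 z [ 0.001  0.    -1.   ] F [-0.3 -0.1 -1.9] open 18.5 q6 0.34
```

View pics/w16.png

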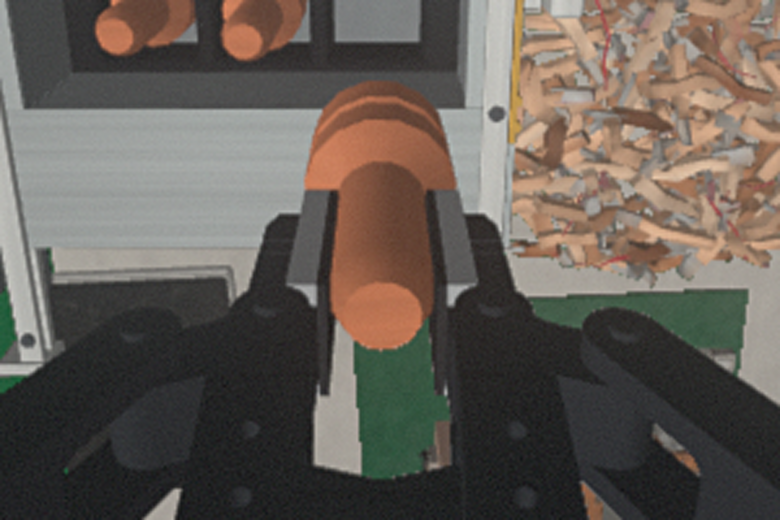

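```bash
cat >> h.py <<'E'
from scipy.optimize import minimize
def heldfit(d,o,m,ob):
    a=np.linspace(0,2*np.pi,72)
    def circ(r,h,p): return np.array([w2px(d,o["tool_pos"]+m@np.array([p[0]+r*np.cos(t),p[1]+r*np.sin(t),-h+p[2]])) for t in a])
    def feats(p):
        n=circ(.007,.039,p); f=np.vstack([circ(.0175,-.036,p),circ(.0175,-.008,p)])
        return np.array([n[:,1].min(),n[:,1].max(),n[:,0].mean(),f[:,1].min(),f[:,0].min(),f[:,0].max()])
    r=minimize(lambda p:((feats(p)-ob)**2).sum(),[0,0,0],method="Nelder-Mead",options=dict(initial_simplex=np.array([[0,0,0],[.003,0,0],[0,.003,0],[0,0,.003]]),xatol=1e-5))
    off=m@r.x; print("world offset",off.round(4),"cost",round(r.fun,2),"axis xy",(o["tool_pos"]+off)[:2].round(4),"underside below TCP",round(.036-off[2],4)); return off
E
python3 - <<'E'
from h import *
o,m=st(); d=ctrl.get_image("wrist")
heldfit(d,o,m,np.array([282/2.6+180,350/2.6+180,382/2.6+130,80.5/2.6+180,306/2.6+130,456/2.6+130]))
E
```

```text
t 28.50 pos [0.5002 0.2465 0.2134] xyaw -0.93 z [ 0.001  0.    -1.   ] F [-0.   0.7 -2.6] open 18.1 q6 0.34
world offset [ 0.0002 -0.0003 -0.0071] cost 0.29 axis xy [0.5004 0.2462] underside below TCP 0.0431
```

```bash
python3 -m handwheel '{"offset":[[-0.05,0.06,0],[-0.05,0.06,-0.1],[-0.05,0.06,-0.4],[-0.05,0.06,-0.8],[-0.05,0.06,-1.2],[-0.05,0.06,-1.5],[-0.05,0.06,-1.6],[-0.05,0.06,-1.6],[-0.05,0.06,-1.6],[-0.05,0.06,-1.6]],"roll":[0,0,0,0,0,0,0,0,0,0]}'
python3 -m handwheel '{"offset":[[0,0,-0.2],[0,0,-0.5],[0,0,-0.8],[0,0,-1.1],[0,0,-1.4],[0,0,-1.6],[0,0,-1.8],[0,0,-1.9],[0,0,-2],[0,0,-2]],"roll":[0,0,0,0,0,0,0,0,0,0]}'
python3 -m handwheel '{"offset":[[0,0,-0.08],[0,0,-0.16],[0,0,-0.24],[0,0,-0.3],[0,0,-0.34],[0,0,-0.38],[0,0,-0.42],[0,0,-0.46],[0,0,-0.5],[0,0,-0.5]],"roll":[0,0,0,0,0,0,0,0,0,0]}'
python3 - <<'E'
from h import *
o,m=st(); d=snap("wrist","w17.png",(130,120,430,380),2.3)
E
```

```text
t: 29.55
tool_pos: [0.4983, 0.2497, 0.1496]
tool_rot: [-3.141, 0.024, -0.003]
contact_force: [1.0, 0.8, -3.1]
opening: 0.0181
t: 30.55
tool_pos: [0.4975, 0.2494, 0.0682]
tool_rot: [3.141, -0.024, -0.001]
contact_force: [-0.6, -1.1, -3.2]
opening: 0.0182
t: 31.55
tool_pos: [0.4974, 0.2494, 0.0482]
tool_rot: [3.141, -0.024, -0.001]
contact_force: [-0.2, 1.3, -2.3]
opening: 0.018
t 31.55 pos [0.4974 0.2494 0.0482] xyaw -0.87 z [-0. -0. -1.] F [-0.2  1.3 -2.3] open 18.0 q6 0.35
```

View pics/w17.png

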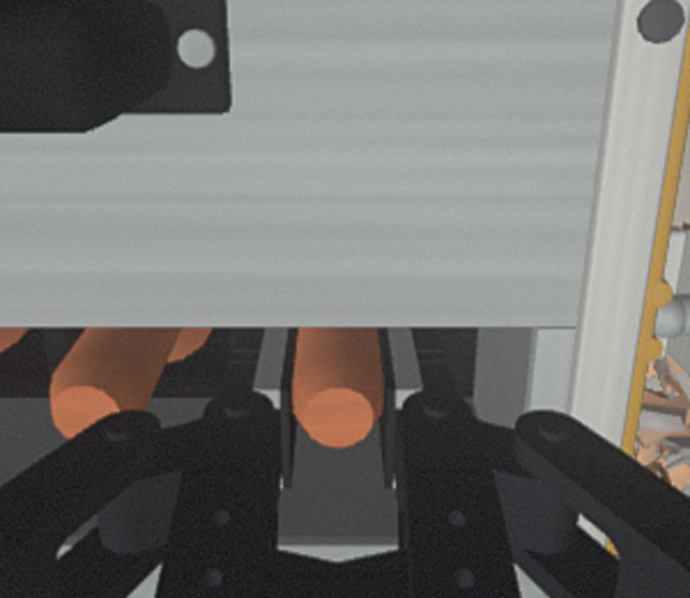

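The electrode is down in a3, its nose at crop (335,417). Now the last few mm slowly, then release, rise and look.

```bash
python3 -m handwheel '{"offset":[[0,0,-0.01],[0,0,-0.02],[0,0,-0.03],[0,0,-0.04],[0,0,-0.05],[0,0,-0.06],[0,0,-0.06],[0,0,-0.06],[0,0,-0.06],[0,0,-0.06]],"roll":[0,0,0,0,0,0,0,0,0,0]}'
python3 -m handwheel '{"offset":[[0,0,0],[0,0,0],[0,0,0],[0,0,0],[0,0,0],[0,0,0.1],[0,0,0.4],[0,0,0.8],[0,0,1.3],[0,0,1.8]],"roll":[0,0,0,0,0,0,0,0,0,0]}' 30
python3 -m handwheel '{"offset":[[0,0,0.8],[0,0,1.6],[0,0,2.4],[-0.2,0.3,3],[-0.6,0.6,3.4],[-1,0.9,3.6],[-1.2,1,3.6],[-1.2,1,3.6],[-1.2,1,3.6],[-1.2,1,3.6]],"roll":[0,0,0,0,0,0,0,0,0,0]}' 75
python3 - <<'E'
from h import *
o,m=st(); d=snap("wrist","w18.png",(160,80,400,280),3.2)
E
```

```text
t: 32.6
tool_pos: [0.4976, 0.2495, 0.0461]
tool_rot: [-3.141, 0.024, -0.0]
contact_force: [0.6, -0.8, -2.5]
opening: 0.0181
t: 33.6
tool_pos: [0.4985, 0.2497, 0.1207]
tool_rot: [-3.141, 0.024, -0.004]
contact_force: [-0.1, -0.3, 0.4]
opening: 0.0302
t: 34.6
tool_pos: [0.4498, 0.2889, 0.2613]
tool_rot: [3.141, -0.025, -0.001]
contact_force: [-0.3, -0.3, 0.4]
opening: 0.0745
t 34.60 pos [0.4498 0.2889 0.2613] xyaw -0.91 z [-0.001 -0.001 -1.   ] F [-0.3 -0.3  0.4] open 74.5 q6 0.45
```

View pics/w18.png

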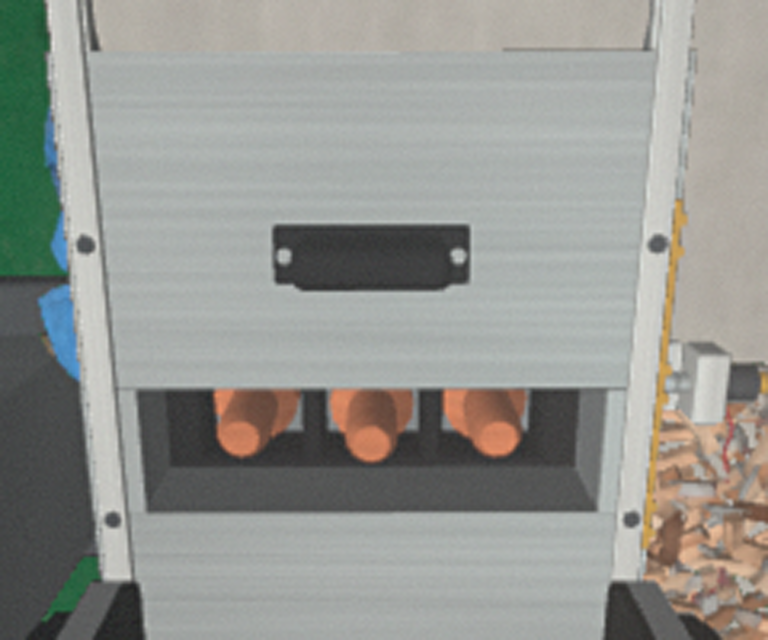

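Row a is full, with noses at crop (240,438), (371,441) and (497,438). Next I'll index the shutter to the second stop.

```bash
python3 -m handwheel '{"offset":[[0,0.3,-0.3],[0,0.6,-0.9],[0,0.8,-1.6],[0,0.84,-2.3],[0,0.84,-3],[0,0.84,-3.5],[0,0.84,-3.9],[0,0.84,-4.05],[0,0.84,-4.05],[0,0.84,-4.05]],"roll":[0,0,0,0,0,0,0,0,0,0]}' 75
python3 -m handwheel '{"offset":[[0,0,0],[0,0,0],[0,0,0],[0,0,0],[0,0,0],[0,0,0],[0,0,0],[0,0,0],[0,0,0],[0,0,0]],"roll":[0,0,0,0,0,0,0,0,0,0]}' 40 60
```

```text
t: 35.65
tool_pos: [0.4503, 0.3235, 0.1011]
tool_rot: [-3.141, 0.024, -0.002]
contact_force: [-0.0, 1.1, 0.4]
opening: 0.0751
t: 36.65
tool_pos: [0.4494, 0.3236, 0.102]
tool_rot: [-3.14, 0.024, 0.001]
contact_force: [-5.4, -0.9, 6.8]
opening: 0.0485
```

```bash
python3 -m handwheel '{"offset":[[0,0.13,0],[0,0.26,0],[0,0.39,0],[0,0.52,0],[0,0.65,0],[0.01,0.78,0],[0.01,0.91,0],[0.01,1.04,0],[0.01,1.17,0],[0.02,1.3,0]],"roll":[0,0,0,0,0,0,0,0,0,0]}'
python3 - <<'E'
from h import *
st(); snap("wrist","w19.png")
E
```

```text
t: 37.65
tool_pos: [0.4501, 0.3749, 0.102]
tool_rot: [3.141, -0.025, -0.002]
contact_force: [-5.6, -0.5, 6.5]
opening: 0.0484
t 37.65 pos [0.4501 0.3749 0.102 ] xyaw -0.90 z [-0.001 -0.001 -1.   ] F [-5.6 -0.5  6.5] open 48.4 q6 0.58
```

View pics/w19.png

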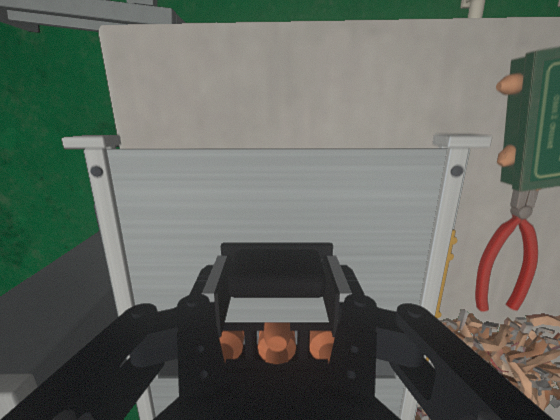

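```bash
python3 -m handwheel '{"offset":[[0,0,0],[0,0,0],[0,0,0],[0,0,0.2],[0,0,0.8],[0,0,1.6],[0,-0.2,2.4],[0,-0.5,3.2],[0,-0.7,3.9],[0,-0.8,4]],"roll":[0,0,0,0,0,0,0,0,0,0]}' 75
python3 -m handwheel '{"offset":[[0,0,0],[0,0,0],[0,0,0],[0,0,0],[0,0,0],[0,0,0],[0,0,0],[0,0,0],[0,0,0],[0,0,0]],"roll":[0,0,0,0,0,0,0,0,0,0]}'
python3 - <<'E'
from h import *
st(); snap("wrist","w20.png",(170,80,390,280),3.5)
E
```

```text
t: 38.7
tool_pos: [0.4524, 0.3436, 0.266]
tool_rot: [-3.137, 0.025, -0.013]
contact_force: [-0.2, 0.5, 0.7]
opening: 0.0748
t: 39.7
tool_pos: [0.4504, 0.3431, 0.2602]
tool_rot: [-3.141, 0.024, -0.0]
contact_force: [0.0, -0.5, -1.1]
opening: 0.075
t 39.70 pos [0.4504 0.3431 0.2602] xyaw -0.87 z [ 0.  0. -1.] F [ 0.  -0.5 -1.1] open 75.0 q6 0.53
```

View pics/w20.png

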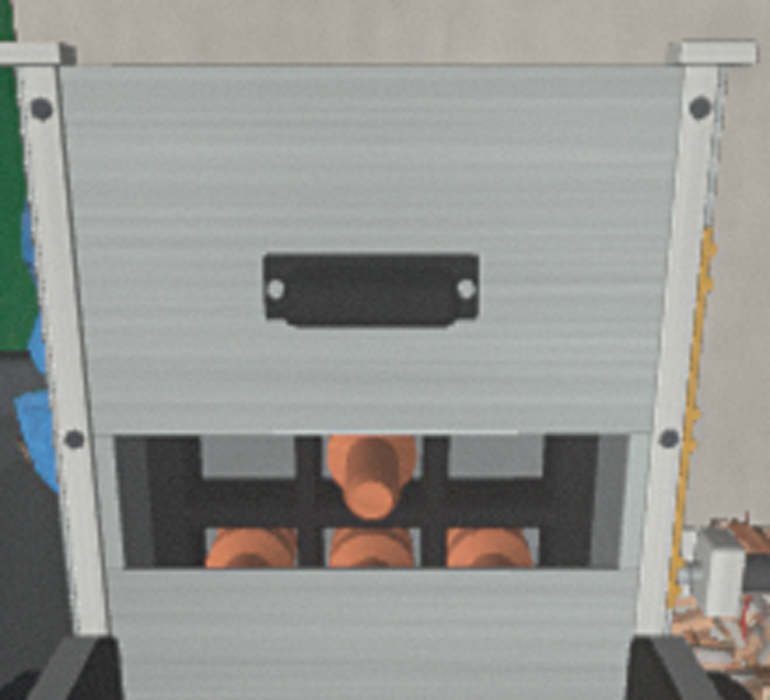

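Row b: b2 is taken (nose at crop 370,498), and b1 and b3 show bare floors at (250,455) and (495,455).

Run:
```python
from h import *
d=ctrl.get_image("wrist")
f=lambda u,v,z:px2w(d,u/3.5+170,v/3.5+80,z).round(4)
print("port +y edge",f(371,434,.087),"-y edge",f(371,569,.087))
print("stored nose b2",f(370,498,.079))
print("floors x",[f(u,478,.004)[0] for u in (202,297,449,544)],"y",f(250,478,.004)[1])
```

```text
port +y edge [0.4496 0.325  0.087 ] -y edge [0.4489 0.2771 0.087 ]
stored nose b2 [0.4489 0.2998 0.079 ]
floors x [np.float64(0.3785), np.float64(0.418), np.float64(0.4812), np.float64(0.5207)] y 0.2809
```

```bash
python3 -m handwheel '{"offset":[[0,-0.5,0.3],[0,-1.5,0.8],[0,-2.6,1.2],[0,-3.8,1.4],[0,-5,1.4],[0,-6.2,1.4],[0,-7.4,1.4],[0,-8.6,1.4],[0,-9.8,1.4],[0,-11,1.4]],"roll":[0,0,0,0,0,0,0,0,0,0]}' 50
python3 -m handwheel '{"offset":[[0,-1.2,0],[0.1,-2.4,0],[0.2,-3.6,0],[0.4,-4.6,-0.2],[0.5,-5.4,-0.5],[0.5,-5.9,-0.8],[0.5,-6.1,-0.9],[0.5,-6.2,-0.9],[0.5,-6.2,-0.9],[0.5,-6.2,-0.9]],"roll":[0,0,0,0,0,0,0,0,0,0]}'
python3 - <<'E'
from h import *
st(); snap("wrist","w21.png",(170,80,410,280),3.3)
E
```

```text
t: 40.8
tool_pos: [0.45, -0.0988, 0.3165]
tool_rot: [3.141, -0.024, 0.002]
contact_force: [0.8, -0.6, -0.2]
opening: 0.0501
t: 41.8
tool_pos: [0.4709, -0.3442, 0.2813]
tool_rot: [3.141, -0.022, 0.002]
contact_force: [0.0, -0.3, 1.4]
opening: 0.0501
t 41.80 pos [ 0.4709 -0.3442  0.2813] xyaw -0.81 z [ 0.001 -0.001 -1.   ] F [ 0.  -0.3  1.4] open 50.1 q6 -0.74
```

View pics/w21.png

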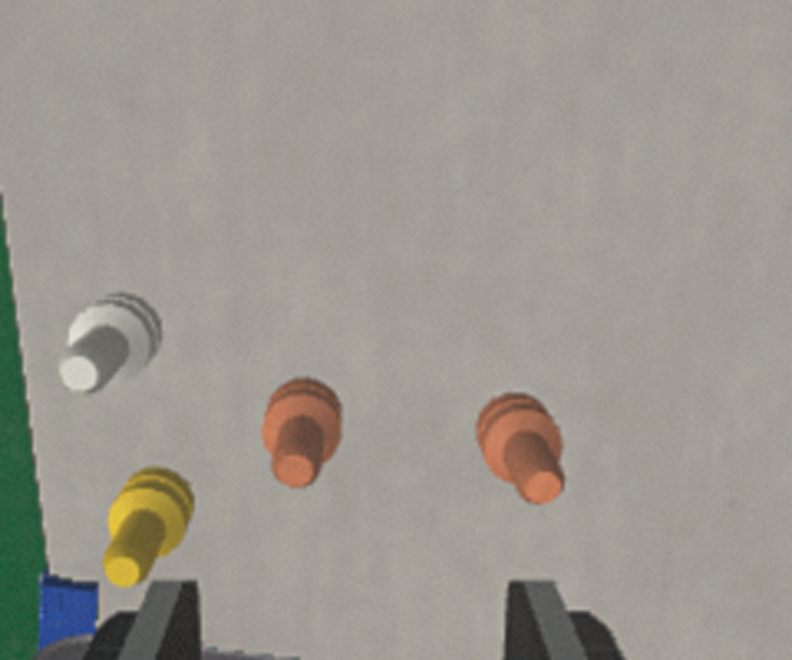

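Run:
```python
from h import *
d=ctrl.get_image("wrist"); o,m=st()
f=lambda u,v,z:px2w(d,u/3.3+170,v/3.3+80,z).round(4)
for n,p in (("E3",(296,468)),("E4",(543,485)),("Y",(123,570))):
    w=f(*p,.075); print(n,w,"units",((w-o["tool_pos"])/.04).round(2))
```

```text
t 41.90 pos [ 0.4708 -0.3442  0.2812] xyaw -0.81 z [ 0.001 -0.001 -1.   ] F [-0.2 -0.8 -0. ] open 50.0 q6 -0.74
E3 [ 0.4489 -0.3964  0.075 ] units [-0.55 -1.3  -5.16]
E4 [ 0.5452 -0.4048  0.075 ] units [ 1.86 -1.51 -5.16]
Y [ 0.3779 -0.4393  0.075 ] units [-2.32 -2.38 -5.16]
```

```bash
python3 -m handwheel '{"offset":[[-0.2,-0.5,-0.3],[-0.55,-1.1,-0.9],[-0.55,-1.3,-1.7],[-0.55,-1.3,-2.7],[-0.55,-1.3,-3.6],[-0.55,-1.3,-4.5],[-0.55,-1.3,-5.2],[-0.55,-1.3,-5.7],[-0.55,-1.3,-6.05],[-0.55,-1.3,-6.1]],"roll":[0,0,0,0,0,0,0,0,0,0]}' 48
python3 - <<'E'
from h import *
st(); snap("wrist","w22.png")
E
```

```text
t: 42.9
tool_pos: [0.4479, -0.3957, 0.0345]
tool_rot: [-3.139, 0.023, 0.003]
contact_force: [-0.0, 0.1, 0.1]
opening: 0.0482
t 42.90 pos [ 0.4479 -0.3957  0.0345] xyaw -0.84 z [-0.002  0.002 -1.   ] F [-0.   0.1  0.1] open 48.2 q6 -0.83
```

View pics/w22.png

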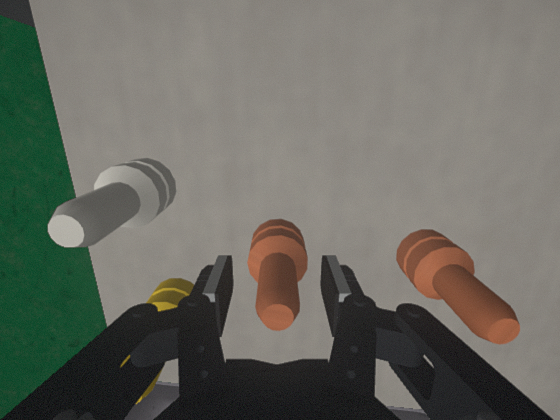

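E3 is centred between the pads, nose at (278,317). The yellow look-alike (170,295) is clear of the finger.

```bash
python3 -m handwheel '{"offset":[[0,0,0],[0,0,0],[0,0,0],[0,0,0],[0,0,0],[0,0,0],[0,0,0.05],[0,0,0.2],[0,0,0.5],[0,0,1]],"roll":[0,0,0,0,0,0,0,0,0,0]}' 5 80
python3 -m handwheel '{"offset":[[0,0,0.8],[0,0.3,1.8],[0,1,2.8],[0,2,3.8],[0,3,4.6],[-0.1,4.1,4.8],[-0.2,5.2,4.8],[-0.3,6.3,4.8],[-0.4,7.4,4.8],[-0.5,8.5,4.8]],"roll":[0,0,0,0,0,0,0,0,0,0]}'
python3 -m handwheel '{"offset":[[-0.1,1.1,0],[-0.3,2.2,0],[-0.5,3.3,0],[-0.7,4.4,0],[-0.7,5.5,0],[-0.7,6.6,0],[-0.7,7.6,-0.2],[-0.7,8.3,-0.6],[-0.7,8.8,-1],[-0.7,8.9,-1.4]],"roll":[0,0,0,0,0,0,0,0,0,0]}'
python3 -m handwheel '{"offset":[[0,0,0],[0,0,0],[0,0,0],[0,0,0],[0,0,0],[0,0,0],[0,0,0],[0,0,0],[0,0,0],[0,0,0]],"roll":[0,0,0,0,0,0,0,0,0,0]}'
python3 - <<'E'
from h import *
o,m=st(); d=snap("wrist","w23.png",(130,180,430,380),2.6);
E
```

```text
t: 43.95
tool_pos: [0.4473, -0.3957, 0.075]
tool_rot: [-3.138, 0.024, 0.004]
contact_force: [-0.5, -0.3, -2.1]
opening: 0.018
t: 44.95
tool_pos: [0.4276, -0.0552, 0.2687]
tool_rot: [3.141, -0.025, 0.002]
contact_force: [0.3, -0.4, -2.2]
opening: 0.0183
t: 45.95
tool_pos: [0.3999, 0.3008, 0.2119]
tool_rot: [-3.141, 0.019, -0.0]
contact_force: [0.3, 0.1, -2.1]
opening: 0.0183
t: 46.95
tool_pos: [0.4004, 0.2991, 0.2121]
tool_rot: [3.141, -0.024, -0.0]
contact_force: [-0.2, 0.1, -2.2]
opening: 0.0181
t 46.95 pos [0.4004 0.2991 0.2121] xyaw -0.87 z [-0. -0. -1.] F [-0.2  0.1 -2.2] open 18.1 q6 0.51
```

View pics/w23.png

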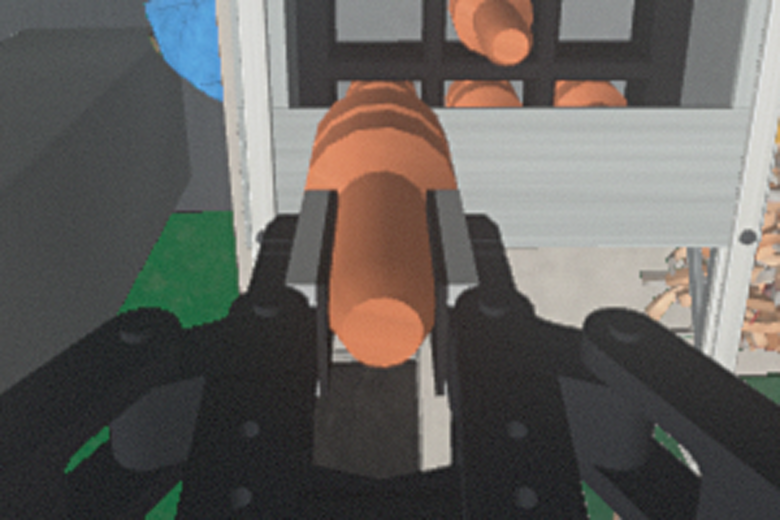

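Run:
```python
from h import *
o,m=st(); d=ctrl.get_image("wrist")
for ft in (88,92):
  heldfit(d,o,m,np.array([297/2.6+180,366.5/2.6+180,382/2.6+130,ft/2.6+180,306/2.6+130,457/2.6+130]))
```

```text
t 47.00 pos [0.4004 0.2991 0.212 ] xyaw -0.86 z [-0. -0. -1.] F [-0.1  0.2 -2. ] open 18.0 q6 0.51
world offset [ 0.0002 -0.0015 -0.0044] cost 0.5 axis xy [0.4006 0.2976] underside below TCP 0.0404
world offset [ 0.0002 -0.003  -0.0063] cost 0.1 axis xy [0.4006 0.2961] underside below TCP 0.0423
```

```bash
python3 -m handwheel '{"offset":[[-0.03,0.1,0],[-0.03,0.1,-0.1],[-0.03,0.1,-0.4],[-0.03,0.1,-0.8],[-0.03,0.1,-1.2],[-0.03,0.1,-1.5],[-0.03,0.1,-1.6],[-0.03,0.1,-1.6],[-0.03,0.1,-1.6],[-0.03,0.1,-1.6]],"roll":[0,0,0,0,0,0,0,0,0,0]}'
python3 - <<'E'
from h import *
o,m=st(); d=snap("wrist","w24.png",(130,120,430,380),2.3)
E
```

```text
t: 48.05
tool_pos: [0.3998, 0.3034, 0.1491]
tool_rot: [-3.141, 0.024, -0.003]
contact_force: [-1.2, -0.2, -2.4]
opening: 0.018
t 48.05 pos [0.3998 0.3034 0.1491] xyaw -0.87 z [ 0.002  0.001 -1.   ] F [-1.2 -0.2 -2.4] open 18.0 q6 0.52
```

View pics/w24.png

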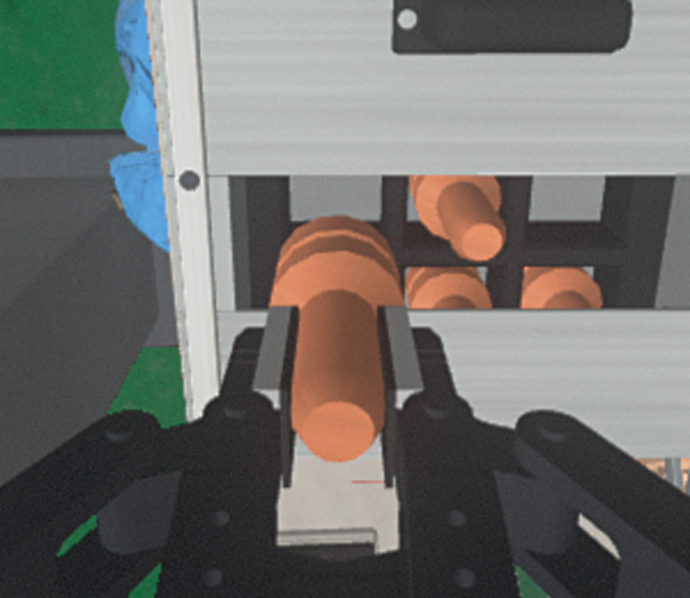

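Same picture as over a1: the foot top is at crop (335,215), under b1's floor. Descending.

```bash
python3 -m handwheel '{"offset":[[0,0,-0.2],[0,0,-0.5],[0,0,-0.8],[0,0,-1.1],[0,0,-1.4],[0,0,-1.6],[0,0,-1.8],[0,0,-1.9],[0,0,-2],[0,0,-2]],"roll":[0,0,0,0,0,0,0,0,0,0]}'
python3 -m handwheel '{"offset":[[0,0,-0.08],[0,0,-0.16],[0,0,-0.24],[0,0,-0.3],[0,0,-0.36],[0,0,-0.4],[0,0,-0.44],[0,0,-0.48],[0,0,-0.5],[0,0,-0.5]],"roll":[0,0,0,0,0,0,0,0,0,0]}'
python3 - <<'E'
from h import *
o,m=st(); d=snap("wrist","w25.png",(130,120,430,380),2.3)
E
```

```text
t: 49.1
tool_pos: [0.3991, 0.303, 0.0678]
tool_rot: [3.141, -0.024, -0.001]
contact_force: [0.2, 0.4, -1.9]
opening: 0.0181
t: 50.1
tool_pos: [0.3991, 0.303, 0.048]
tool_rot: [3.141, -0.024, -0.0]
contact_force: [-0.2, 0.3, -2.5]
opening: 0.0182
t 50.10 pos [0.3991 0.303  0.048 ] xyaw -0.87 z [-0. -0. -1.] F [-0.2  0.3 -2.5] open 18.2 q6 0.52
```

View pics/w25.png

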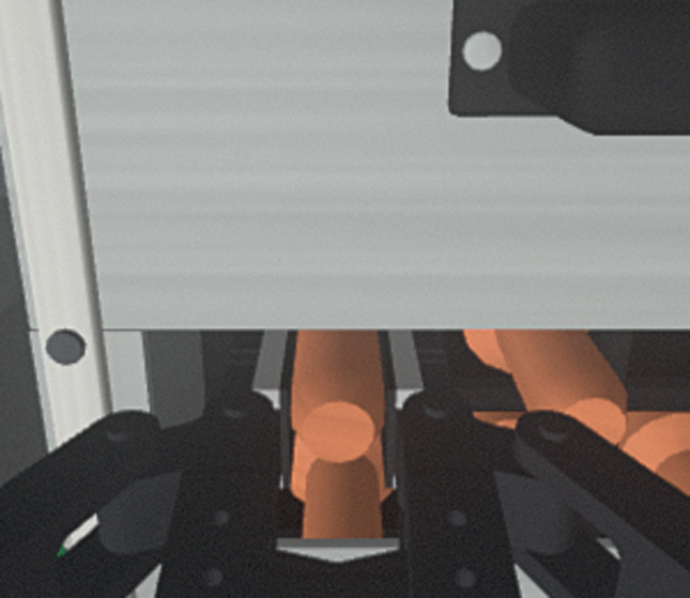

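```bash
python3 -m handwheel '{"offset":[[0,0,-0.01],[0,0,-0.02],[0,0,-0.03],[0,0,-0.04],[0,0,-0.05],[0,0,-0.06],[0,0,-0.07],[0,0,-0.08],[0,0,-0.08],[0,0,-0.08]],"roll":[0,0,0,0,0,0,0,0,0,0]}'
python3 -m handwheel '{"offset":[[0,0,0],[0,0,0],[0,0,0],[0,0,0],[0,0,0],[0,0,0.1],[0,0,0.4],[0,0,0.8],[0,0,1.3],[0,0,1.8]],"roll":[0,0,0,0,0,0,0,0,0,0]}' 30
python3 -m handwheel '{"offset":[[0,0,0.8],[0,0,1.6],[0,0,2.4],[0.2,0.3,3],[0.6,0.6,3.4],[1,0.9,3.6],[1.2,1,3.6],[1.2,1,3.6],[1.2,1,3.6],[1.2,1,3.6]],"roll":[0,0,0,0,0,0,0,0,0,0]}' 50
python3 - <<'E'
from h import *
o,m=st(); d=snap("wrist","w26.png",(160,80,400,280),3.2)
E
```

```text
t: 51.15
tool_pos: [0.3992, 0.3031, 0.0449]
tool_rot: [3.141, -0.024, -0.0]
contact_force: [-0.0, -0.1, -2.9]
opening: 0.0184
t: 52.15
tool_pos: [0.398, 0.3028, 0.1174]
tool_rot: [3.141, -0.023, -0.004]
contact_force: [-0.2, 0.2, -0.1]
opening: 0.0301
t: 53.15
tool_pos: [0.4462, 0.3425, 0.2598]
tool_rot: [3.14, -0.024, -0.003]
contact_force: [0.6, 0.4, -0.2]
opening: 0.0499
t 53.15 pos [0.4462 0.3425 0.2598] xyaw -0.87 z [-0.002 -0.001 -1.   ] F [ 0.6  0.4 -0.2] open 49.9 q6 0.54
```

View pics/w26.png

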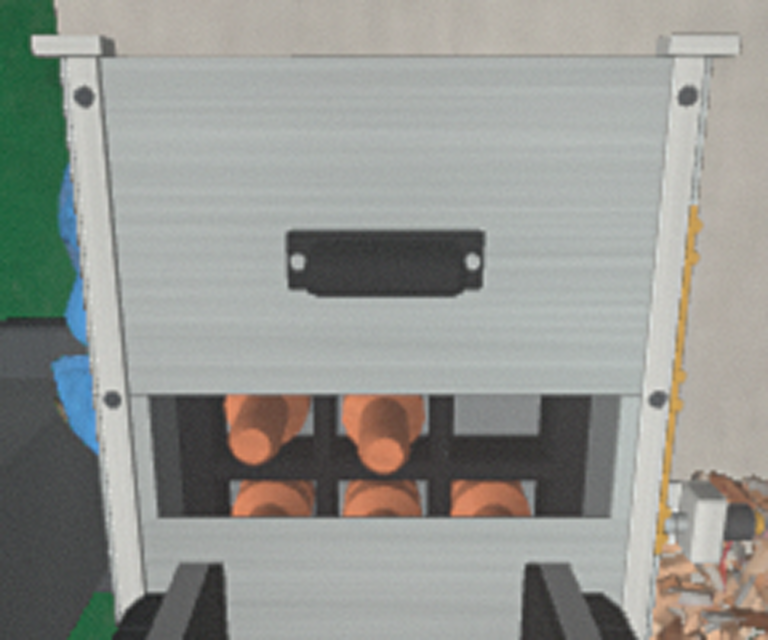

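E3 is in b1 (crop 250,445). Now the last one.

```bash
python3 -m handwheel '{"offset":[[0,-0.5,0.3],[0,-1.5,0.8],[0,-2.6,1.2],[0,-3.8,1.4],[0,-5,1.4],[0,-6.2,1.4],[0,-7.4,1.4],[0,-8.6,1.4],[0,-9.8,1.4],[0,-11,1.4]],"roll":[0,0,0,0,0,0,0,0,0,0]}' 50
python3 -m handwheel '{"offset":[[0,-1.2,0],[0.1,-2.4,0],[0.4,-3.6,0],[0.7,-4.6,-0.2],[1,-5.4,-0.5],[1.3,-5.9,-0.8],[1.5,-6.1,-0.9],[1.6,-6.2,-0.9],[1.6,-6.2,-0.9],[1.6,-6.2,-0.9]],"roll":[0,0,0,0,0,0,0,0,0,0]}'
python3 - <<'E'
from h import *
st(); snap("wrist","w27.png",(150,80,400,280),3.2)
E
```

```text
t: 54.2
tool_pos: [0.4462, -0.0986, 0.3168]
tool_rot: [-3.141, 0.024, -0.001]
contact_force: [-0.1, -0.2, -0.8]
opening: 0.05
t: 55.2
tool_pos: [0.5114, -0.3441, 0.2821]
tool_rot: [3.141, -0.022, 0.002]
contact_force: [-0.8, 0.3, -0.1]
opening: 0.0499
t 55.20 pos [ 0.5114 -0.3441  0.2821] xyaw -0.81 z [ 0.001 -0.001 -1.   ] F [-0.8  0.3 -0.1] open 49.9 q6 -0.70
```

View pics/w27.png

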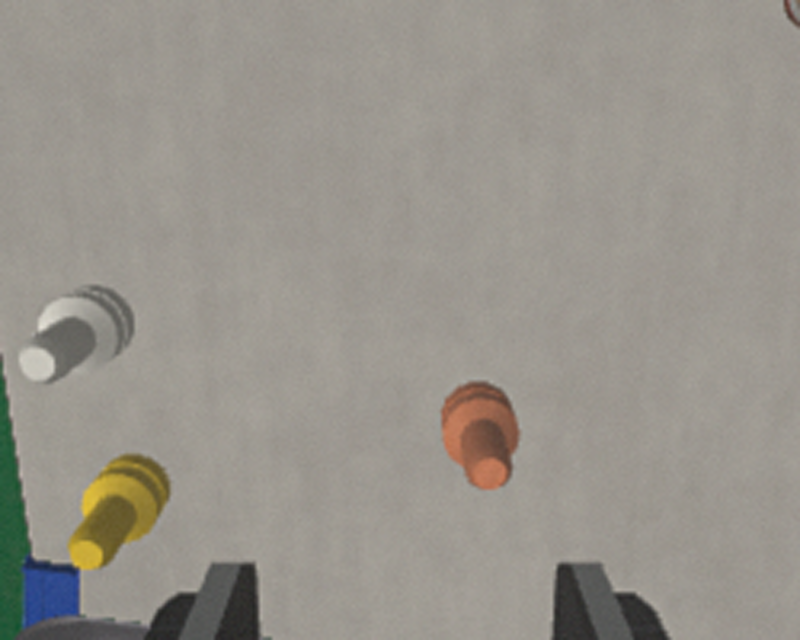

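Run:
```python
from h import *
d=ctrl.get_image("wrist"); o,m=st()
f=lambda u,v,z:px2w(d,u/3.2+150,v/3.2+80,z).round(4)
for n,p in (("E4",(490,471)),("W",(39,364)),("Y",(89,553))):
    w=f(*p,.075); print(n,w,"units",((w-o["tool_pos"])/.04).round(2))
```

```text
t 55.30 pos [ 0.5114 -0.3442  0.2821] xyaw -0.81 z [ 0.001 -0.001 -1.   ] F [0.4 0.9 0.4] open 50.1 q6 -0.70
E4 [ 0.5452 -0.4048  0.075 ] units [ 0.85 -1.52 -5.18]
W [ 0.3693 -0.3576  0.075 ] units [-3.55 -0.34 -5.18]
Y [ 0.3789 -0.4392  0.075 ] units [-3.31 -2.38 -5.18]
```

Run:
```python
from h import *
d=ctrl.get_image("side"); 
for p in ((468,247),(455,215),(440,178),(437,170)): print(p,px2w(d,*p,0).round(3),px2w(d,*p,0.02).round(3))
snap("side","side2.png",(340,30,560,280),2.4)
```

```text
(468, 247) [ 0.35  -0.524  0.   ] [ 0.339 -0.511  0.02 ]
(455, 215) [ 0.457 -0.545  0.   ] [ 0.445 -0.531  0.02 ]
(440, 178) [ 0.598 -0.572  0.   ] [ 0.583 -0.558  0.02 ]
(437, 170) [ 0.631 -0.579  0.   ] [ 0.615 -0.564  0.02 ]
```

View pics/side2.png

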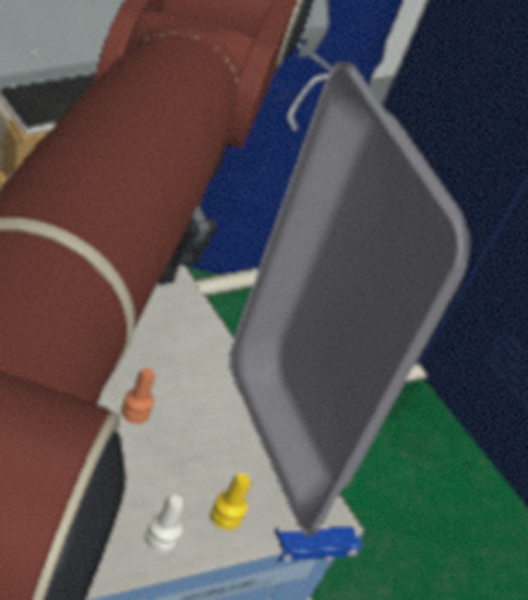

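Run:
```python
from h import *
d=snap("wrist","w28.png"); s=ctrl.get_image("side")
for z in (0,.1,.2,.3): print(z,"side corner",px2w(s,340+238/2.4,30+365/2.4,z).round(3),"wrist (250,312)",px2w(d,250,300,z).round(3))
```

```text
0 side corner [ 0.584 -0.561  0.   ] wrist (250,312) [ 0.463 -0.568  0.   ]
0.1 side corner [ 0.507 -0.492  0.1  ] wrist (250,312) [ 0.475 -0.496  0.1  ]
0.2 side corner [ 0.431 -0.423  0.2  ] wrist (250,312) [ 0.486 -0.425  0.2  ]
0.3 side corner [ 0.355 -0.353  0.3  ] wrist (250,312) [ 0.498 -0.353  0.3  ]
```

View pics/w28.png

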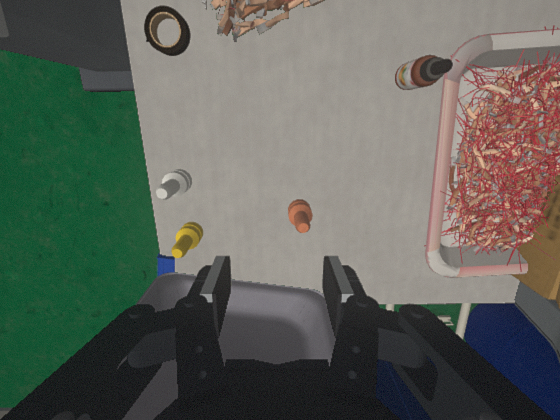

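Two views agree: the tray's near corner is at bench level, (0.584,-0.561), and it leans outward, so it is clear of the gripper. Picking E4.

```bash
python3 -m handwheel '{"offset":[[0.3,-0.5,-0.3],[0.7,-1.1,-0.9],[0.85,-1.5,-1.7],[0.85,-1.52,-2.7],[0.85,-1.52,-3.6],[0.85,-1.52,-4.5],[0.85,-1.52,-5.2],[0.85,-1.52,-5.7],[0.85,-1.52,-6.05],[0.85,-1.52,-6.12]],"roll":[0,0,0,0,0,0,0,0,0,0]}' 48
python3 - <<'E'
from h import *
st(); snap("wrist","w29.png")
E
```

```text
t: 56.5
tool_pos: [0.5442, -0.4047, 0.034]
tool_rot: [-3.139, 0.024, 0.004]
contact_force: [-0.5, -0.6, 0.0]
opening: 0.0481
t 56.50 pos [ 0.5442 -0.4047  0.034 ] xyaw -0.87 z [-0.003  0.002 -1.   ] F [-0.5 -0.6  0. ] open 48.1 q6 -0.73
```

View pics/w29.png

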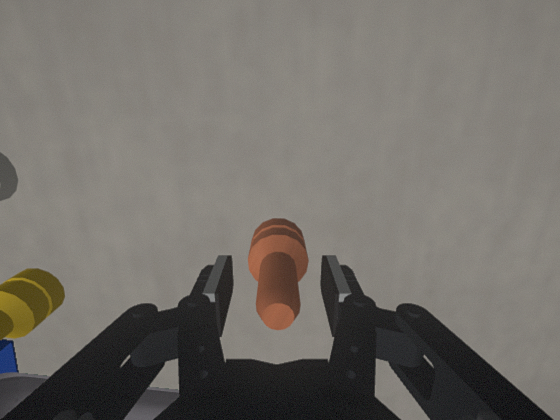

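```bash
python3 -m handwheel '{"offset":[[0,0,0],[0,0,0],[0,0,0],[0,0,0],[0,0,0],[0,0,0],[0,0,0.05],[0,0,0.2],[0,0,0.5],[0,0,1]],"roll":[0,0,0,0,0,0,0,0,0,0]}' 5 80
python3 -m handwheel '{"offset":[[0,0,0.8],[-0.1,0.3,1.8],[-0.3,1,2.8],[-0.6,2,3.8],[-0.9,3,4.6],[-1.3,4.1,4.8],[-1.6,5.2,4.8],[-1.8,6.3,4.8],[-1.8,7.4,4.8],[-1.8,8.5,4.8]],"roll":[0,0,0,0,0,0,0,0,0,0]}'
python3 -m handwheel '{"offset":[[0,1.1,0],[0,2.2,0],[0,3.3,0],[0.1,4.4,0],[0.3,5.5,0],[0.5,6.6,0],[0.65,7.6,-0.2],[0.65,8.3,-0.6],[0.65,8.9,-1],[0.65,9.1,-1.4]],"roll":[0,0,0,0,0,0,0,0,0,0]}'
python3 -m handwheel '{"offset":[[0,0,0],[0,0,0],[0,0,0],[0,0,0],[0,0,0],[0,0,0],[0,0,0],[0,0,0],[0,0,0],[0,0,0]],"roll":[0,0,0,0,0,0,0,0,0,0]}'
python3 - <<'E'
from h import *
o,m=st(); d=snap("wrist","w30.png",(130,180,430,380),2.6);
E
```

```text
t: 57.55
tool_pos: [0.5439, -0.4045, 0.0746]
tool_rot: [-3.138, 0.024, 0.005]
contact_force: [-0.2, 0.6, -1.8]
opening: 0.0181
t: 58.55
tool_pos: [0.4724, -0.064, 0.2688]
tool_rot: [3.141, -0.025, 0.002]
contact_force: [0.7, 0.3, -2.2]
opening: 0.018
t: 59.55
tool_pos: [0.4987, 0.3003, 0.2118]
tool_rot: [-3.141, 0.02, -0.0]
contact_force: [-0.0, -0.5, -2.2]
opening: 0.0181
t: 60.55
tool_pos: [0.4992, 0.2983, 0.2121]
tool_rot: [3.141, -0.024, -0.0]
contact_force: [-0.5, 0.6, -1.9]
opening: 0.0181
t 60.55 pos [0.4992 0.2983 0.2121] xyaw -0.87 z [-0. -0. -1.] F [-0.5  0.6 -1.9] open 18.1 q6 0.43
```

View pics/w30.png

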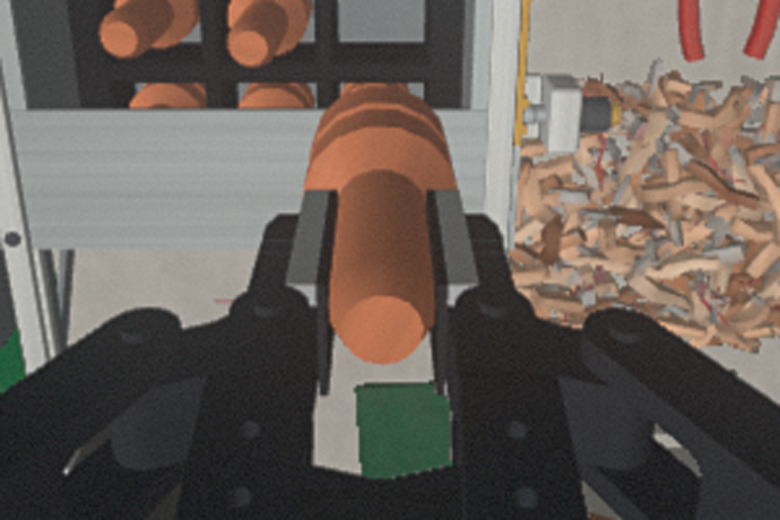

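Held like E3 was, with the nose at crop (382,330). I'll correct y by about +3.5 mm and lower.

```bash
python3 -m handwheel '{"offset":[[0,0.09,0],[0,0.09,-0.1],[0,0.09,-0.4],[0,0.09,-0.8],[0,0.09,-1.2],[0,0.09,-1.5],[0,0.09,-1.6],[0,0.09,-1.6],[0,0.09,-1.6],[0,0.09,-1.6]],"roll":[0,0,0,0,0,0,0,0,0,0]}'
python3 - <<'E'
from h import *
o,m=st(); d=snap("wrist","w31.png",(130,120,430,380),2.3)
E
```

```text
t: 61.6
tool_pos: [0.4999, 0.3021, 0.1492]
tool_rot: [-3.141, 0.024, -0.003]
contact_force: [0.3, -0.3, -2.3]
opening: 0.0181
t 61.60 pos [0.4999 0.3021 0.1492] xyaw -0.87 z [ 0.002  0.001 -1.   ] F [ 0.3 -0.3 -2.3] open 18.1 q6 0.43
```

View pics/w31.png

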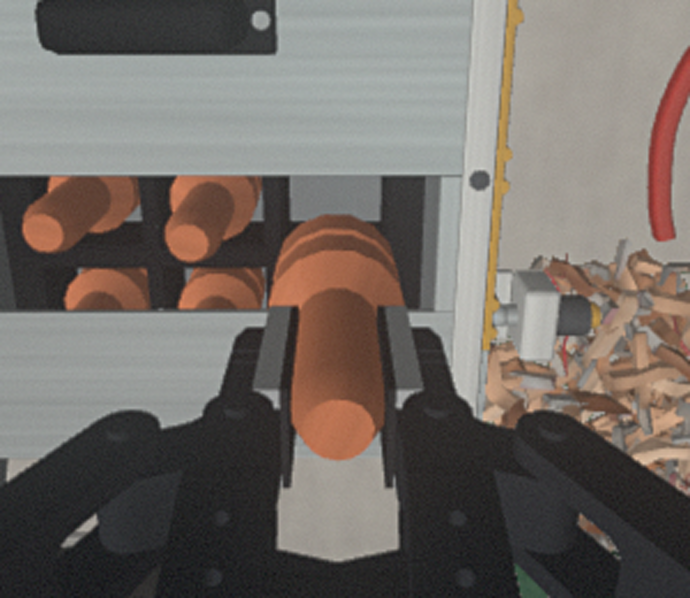

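Over b3, the foot (335,215) is centred under its floor (335,197). Lowering.

```bash
python3 -m handwheel '{"offset":[[0,0,-0.2],[0,0,-0.5],[0,0,-0.8],[0,0,-1.1],[0,0,-1.4],[0,0,-1.6],[0,0,-1.8],[0,0,-1.9],[0,0,-2],[0,0,-2]],"roll":[0,0,0,0,0,0,0,0,0,0]}'
python3 -m handwheel '{"offset":[[0,0,-0.08],[0,0,-0.16],[0,0,-0.24],[0,0,-0.3],[0,0,-0.36],[0,0,-0.4],[0,0,-0.44],[0,0,-0.48],[0,0,-0.5],[0,0,-0.5]],"roll":[0,0,0,0,0,0,0,0,0,0]}'
python3 -m handwheel '{"offset":[[0,0,-0.01],[0,0,-0.02],[0,0,-0.03],[0,0,-0.04],[0,0,-0.05],[0,0,-0.06],[0,0,-0.07],[0,0,-0.08],[0,0,-0.09],[0,0,-0.09]],"roll":[0,0,0,0,0,0,0,0,0,0]}'
```

```text
t: 62.65
tool_pos: [0.4991, 0.3018, 0.0678]
tool_rot: [3.141, -0.024, -0.001]
contact_force: [-0.1, -0.0, -1.9]
opening: 0.0181
t: 63.65
tool_pos: [0.4991, 0.3018, 0.0479]
tool_rot: [3.141, -0.024, -0.0]
contact_force: [-0.0, -0.4, -2.4]
opening: 0.0184
t: 64.65
tool_pos: [0.4993, 0.3019, 0.0449]
tool_rot: [-3.141, 0.024, -0.0]
contact_force: [-2.9, -0.4, 1.5]
opening: 0.0181
```

```bash
python3 -m handwheel '{"offset":[[0,0,0],[0,0,0],[0,0,0],[0,0,0],[0,0,0],[0,0,0.1],[0,0,0.4],[0,0,0.8],[0,0,1.3],[0,0,1.8]],"roll":[0,0,0,0,0,0,0,0,0,0]}' 30
python3 -m handwheel '{"offset":[[0,0,0.8],[0,0,1.6],[0,0,2.4],[-0.2,0.3,3],[-0.6,0.6,3.4],[-1,0.9,3.6],[-1.2,1,3.6],[-1.2,1,3.6],[-1.2,1,3.6],[-1.2,1,3.6]],"roll":[0,0,0,0,0,0,0,0,0,0]}' 75
python3 - <<'E'
from h import *
o,m=st(); d=snap("wrist","w32.png",(160,80,400,280),3.2)
E
```

```text
t: 65.65
tool_pos: [0.5004, 0.3021, 0.1192]
tool_rot: [-3.14, 0.025, -0.004]
contact_force: [0.8, -0.2, -0.1]
opening: 0.0301
t: 66.65
tool_pos: [0.4515, 0.3412, 0.2597]
tool_rot: [3.141, -0.025, -0.001]
contact_force: [0.2, -0.2, -0.3]
opening: 0.0751
t 66.65 pos [0.4515 0.3412 0.2597] xyaw -0.92 z [-0.001 -0.001 -1.   ] F [ 0.2 -0.2 -0.3] open 75.1 q6 0.53
```

View pics/w32.png

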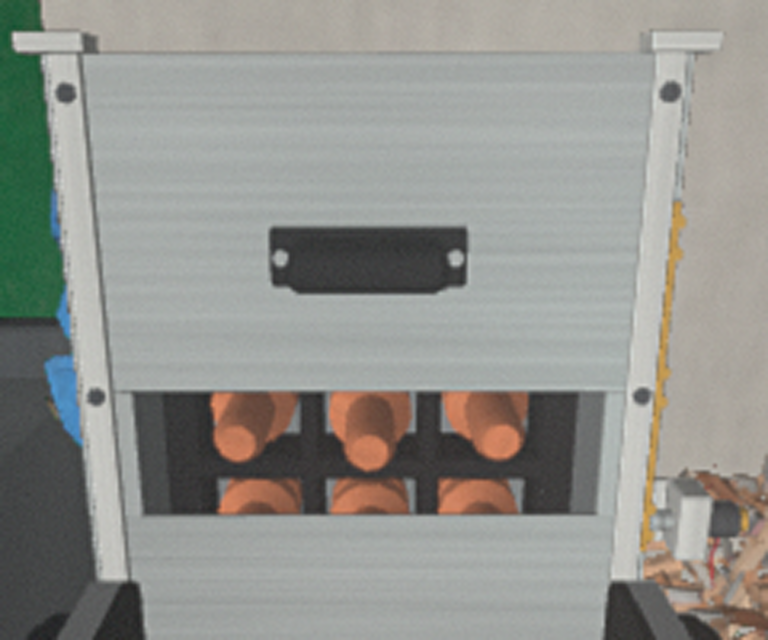

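All six pockets are filled, with three noses in row b at (238,440), (370,447) and (497,438). Closing the shutter now.

```bash
python3 -m handwheel '{"offset":[[0,0.3,-0.3],[-0.02,0.6,-0.9],[-0.02,0.8,-1.6],[-0.02,0.85,-2.3],[-0.02,0.85,-3],[-0.02,0.85,-3.5],[-0.02,0.85,-3.8],[-0.02,0.85,-3.97],[-0.02,0.85,-3.97],[-0.02,0.85,-3.97]],"roll":[0,0,0,0,0,0,0,0,0,0]}' 75
python3 -m handwheel '{"offset":[[0,0,0],[0,0,0],[0,0,0],[0,0,0],[0,0,0],[0,0,0],[0,0,0],[0,0,0],[0,0,0],[0,0,0]],"roll":[0,0,0,0,0,0,0,0,0,0]}' 40 60
python3 -m handwheel '{"offset":[[0,-0.13,0],[0,-0.26,0],[0,-0.39,0],[0,-0.52,0],[0,-0.65,0],[-0.01,-0.78,0],[-0.01,-0.91,0],[-0.01,-1.04,0],[-0.02,-1.17,0],[-0.02,-1.3,0]],"roll":[0,0,0,0,0,0,0,0,0,0]}'
python3 -m handwheel '{"offset":[[0,-0.13,0],[0,-0.26,0],[0,-0.39,0],[0,-0.52,0],[0,-0.65,0],[-0.01,-0.78,0],[-0.01,-0.91,0],[-0.01,-1.04,0],[-0.02,-1.17,0],[-0.02,-1.3,0]],"roll":[0,0,0,0,0,0,0,0,0,0]}'
python3 - <<'E'
from h import *
st(); snap("wrist","w33.png")
E
```

```text
t: 67.7
tool_pos: [0.4511, 0.3763, 0.1027]
tool_rot: [-3.141, 0.024, -0.002]
contact_force: [-0.6, 0.3, 0.2]
opening: 0.0752
t: 68.7
tool_pos: [0.4501, 0.3764, 0.1036]
tool_rot: [-3.141, 0.024, 0.001]
contact_force: [-4.6, -0.6, 6.3]
opening: 0.0483
t: 69.7
tool_pos: [0.4494, 0.3254, 0.1036]
tool_rot: [-3.138, 0.023, 0.0]
contact_force: [-4.4, 0.7, 6.3]
opening: 0.0487
t: 70.7
tool_pos: [0.4486, 0.2735, 0.1036]
tool_rot: [-3.138, 0.023, -0.0]
contact_force: [-4.9, -0.6, 7.2]
opening: 0.0483
t 70.70 pos [0.4486 0.2735 0.1036] xyaw -0.85 z [ 0.     0.004 -1.   ] F [-4.9 -0.6  7.2] open 48.3 q6 0.42
```

View pics/w33.png

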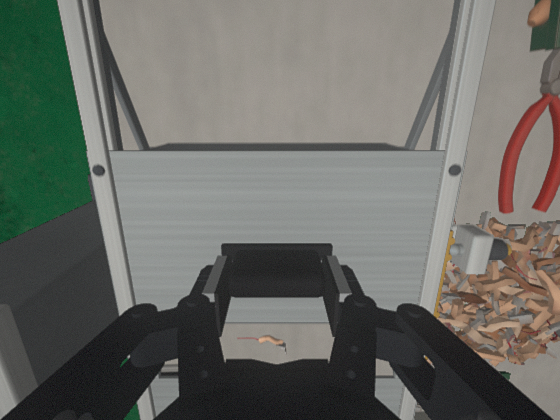

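```bash
python3 -m handwheel '{"offset":[[0,-0.01,0],[0,-0.02,0],[0,-0.03,0],[0,-0.03,0],[0,-0.03,0],[0,-0.03,0],[0,-0.03,0],[0,-0.03,0],[0,-0.03,0],[0,-0.03,0]],"roll":[0,0,0,0,0,0,0,0,0,0]}'
python3 -m handwheel '{"offset":[[0,0,0],[0,0,0],[0,0,0],[0,0,0],[0,0,0.2],[0,0,0.8],[0,0,1.6],[0,0,2.4],[0,0,3.2],[0,0,4]],"roll":[0,0,0,0,0,0,0,0,0,0]}' 75
python3 -m handwheel '{"offset":[[0,0.4,0.2],[0,0.8,0.4],[0,1.1,0.5],[0,1.2,0.5],[0,1.2,0.5],[0,1.2,0.5],[0,1.2,0.5],[0,1.2,0.5],[0,1.2,0.5],[0,1.2,0.5]],"roll":[0,0,0,0,0,0,0,0,0,0]}'
python3 - <<'E'
from h import *
st(); d=snap("wrist","w34.png",(160,50,400,290),2.5)
E
```

```text
t: 71.75
tool_pos: [0.4486, 0.2724, 0.1036]
tool_rot: [-3.138, 0.024, 0.0]
contact_force: [-5.1, 4.7, 5.2]
opening: 0.0483
t: 72.75
tool_pos: [0.4488, 0.2705, 0.2637]
tool_rot: [-3.141, 0.024, -0.001]
contact_force: [1.3, -0.1, -0.5]
opening: 0.0749
t: 73.75
tool_pos: [0.4489, 0.3185, 0.2817]
tool_rot: [-3.141, 0.024, -0.0]
contact_force: [-0.2, -0.1, -0.8]
opening: 0.075
t 73.75 pos [0.4489 0.3185 0.2817] xyaw -0.89 z [ 0.  0. -1.] F [-0.2 -0.1 -0.8] open 75.0 q6 0.50
```

View pics/w34.png

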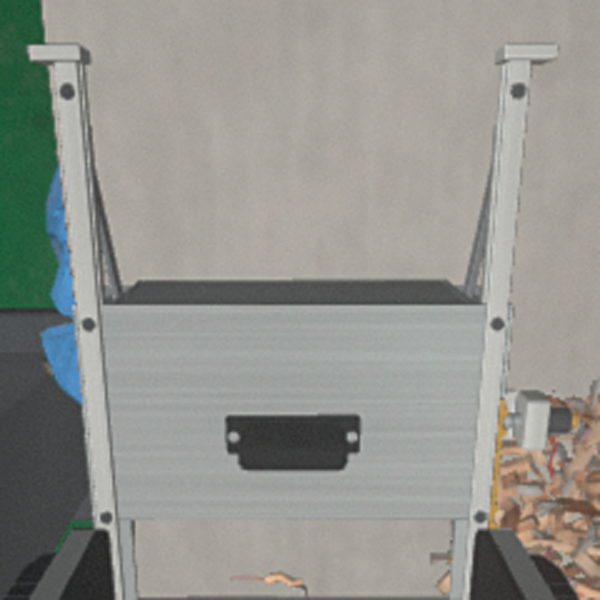

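Run:
```python
from h import *
d=snap("wrist","w35.png",(160,50,400,250),3.3)
a=cv2.imread("pics/w3.png");b=cv2.imread("pics/w35.png")
cv2.imwrite("pics/cmp.png",np.vstack([a[360:640,80:700],b[360:640,80:700]]))
```

```text
(no output)
```

View pics/cmp.png

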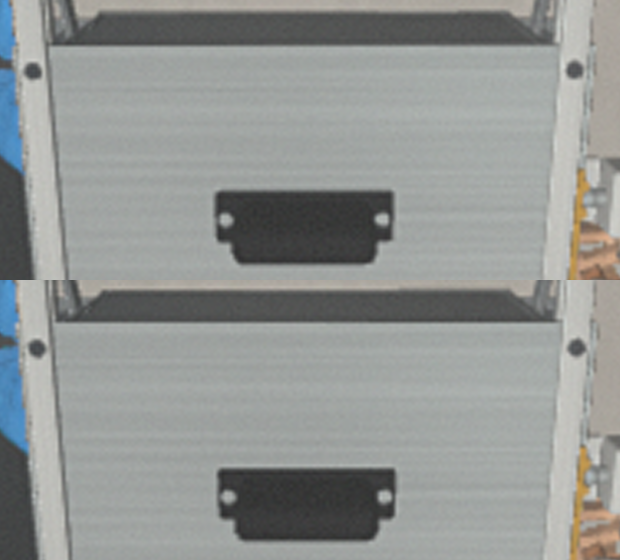

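Before and after, the plate edge, flange and rail screw all shift by the same 2 crop pixels, so the shutter is back at its closed stop to within about 0.5 mm. One last look at the bench.

Run:
```python
from h import *
st(); snap("scene","s9.png",(150,120,500,360),2.2)
```

```text
t 73.85 pos [0.4489 0.3186 0.2818] xyaw -0.88 z [ 0.  0. -1.] F [-0.4 -1.1 -0.6] open 75.0 q6 0.50
```

View pics/s9.png

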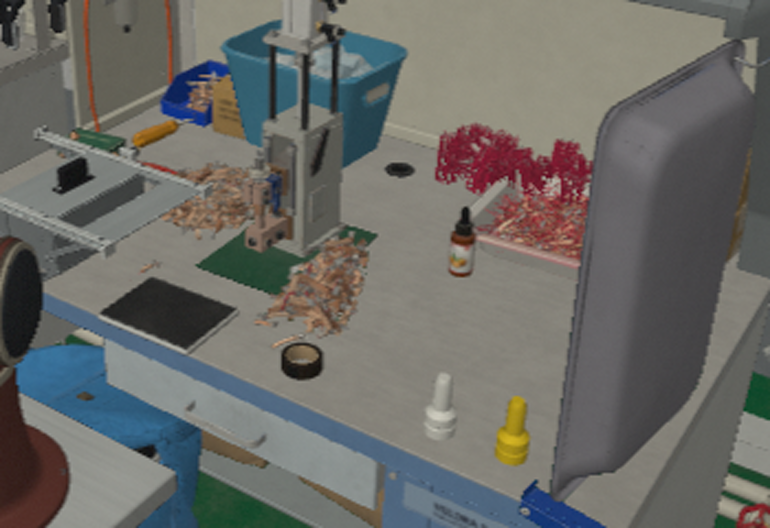

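No copper electrodes remain on the right of the bench. The white (440,408) and yellow (513,430) look-alikes, dropper (462,243), tape (302,360) and scale (170,312) are all standing where they were. Handing in.

Run:
```python
from h import *
print(ctrl.finish_job())
```

```text
the job is handed in; nothing more can be done
None
```

All four new copper electrodes are standing in the magazine and the shutter is back at its closed stop. I handed the job in at about 74 s of the 210 s allowed.

- **First row:** with the shutter at its first stop, a2 turned out to be taken, so I filled a1 and a3.
- **Second row:** with the shutter at its second stop, b2 was taken, so I filled b1 and b3.

**Last checks:**
- **Pockets:** before closing, the wrist picture showed an electrode upright in each of the six pockets.
- **Shutter:** compared with the picture from the start, it sits within about 0.5 mm of its closed position.
- **Bench:** the final scene picture showed no copper electrodes left on the right. The white and yellow look-alikes, dropper, tape and scale looked undisturbed. The cutters are hard to see in that picture, but the robot never went near them.
- **Robot:** it ended about 16 cm above the shutter grip, touching nothing.

**What was off:** judging by the pictures, each electrode slid about 4–7 mm down in the grip when lifted, so I lowered each one until it was at or very near the pocket floor before letting go. The wrist force clearly showed floor contact only for a1 and b3. For a3 and b1 I relied on the height and the pictures afterwards. I did not see any electrode get knocked aside during the run.

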